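# Clear the parts wash: feed the spacers, rack the tumblers to dry

## Robot

A 6-joint arm with a two-finger parallel gripper is mounted at the origin on the work surface. World frame = base frame: x ahead of the robot, y to its left, z up, the work surface at z = 0. Lengths are in m, angles in rad, forces in N, time in s.
With the tool pointing down it reaches from about 0.325 to 0.75 m from the base axis. Payload 7.6 kg.
Tool frame: the origin (TCP) lies on the centre line of the jaws, within the pads' length; the fingertips stand 8 mm ahead of it and the grasp point (between the pads) lies 11 mm behind it; z points along the fingers, y is the line along which they close (so a half turn about z gives the same grasp; the last joint's range is limited). The gripper opens to 85 mm and grips with 20 to 120 N. Pads are 22 mm wide; open, the fingers measure 114 mm over their backs; the gripper's body (76 mm by 85 mm) begins 54 mm behind the grasp point. The pads swing forward as they close: fully open they stand 13 mm farther back than shut.
Start: joints at [-1.274, 0.052, 1.401, -0, 1.689, -0.07], TCP at [0.188, -0.49, 0.239] pointing down, gripper open.
Joint ranges: [-2.9, 2.9], [-0.91, 2.17], [0.12, 2.37], [-1.06, 4.2], [0.26, 2.73], [-2.93, 2.93]. Speed limits (rad/s): [2.57, 2.57, 3.01, 3.14, 3.14, 3.14].

## Interface

Orientations are given as a unit quaternion [w, x, y, z].
In Python, from station import bot, optics gives the robot as it stands.
- The arm moves only by the tool carry_out, never from a script. Its argument "increments" is a list of rows, each an object with "fingers": the opening, from -1 (shut) to 1 (fully open); "translation": the shift along the tool's x, y, z in m, a list of three; "dr": the turn, a rotation vector about the tool's x, y, z in rad, a list of three. A call has 1 to 12 rows; each row is the pose to reach, as a shift and turn from the pose commanded when the call began, along the tool's axes at that moment; what a row does not reach only later rows make up. A row lasts 1/10 s, in which the tool goes at most 50 mm and 8.59 degrees, less where a joint would pass 70% of its speed; a pose out of reach is approached as far as the arm can. A call with a gripper value outside its range is refused whole. The fingers move at their own pace and stop on an object; "squeeze" is the grip in N (left out, the last holds). Time passes only in rows, so rows that repeat a pose let the fingers close. It gives the time, the measured TCP pose, the force, the opening and the grip force at its end, in the units of the state.
- bot.observe(): the state, without advancing time (a new reading comes with each control period).
- optics.get_image(name): name is "scene" or "top" or "wrist"; returns the picture (420x560x3 uint8, red, green, blue); there is no depth.
- optics.camera_info(name): a dict with "camera_matrix" (3x3 intrinsics, pixels), "eye" and "rotation" of the camera in the world. Camera axes: x right, y up, looking along -z (the intrinsics and any distortion apply to the point x, -y, -z); pixel columns grow to the right and rows downward; lengths in m; the calibration is good to about 2 mm. The wrist camera is an equidistant fisheye: a pixel r from the principal point sees the ray r / f radians off the axis. A picture is of the moment at which its call begins: read the wrist's pose just before it. camera_info takes no time and is no camera call; for the wrist camera it gives the pose at the moment of the call.
- bot.finish_job(): hands the job in; it is judged then, once.
The state is a dict: "time": time; "qpos": joint angles; "dq": joint speeds; "joint_torque": joint torques, N m; "tcp_pos": TCP position; "tcp_rot": TCP orientation; "wrist_force": force on the tool from outside, world axes, zero at the start; "moment": the same for the moment, N m; "gripper_width": opening from 0.0 (shut) to 1.0 (fully open); "grip_force": force on a finger pad.
Only numpy, scipy, OpenCV 4.12 (cv2) and the standard library are available. Lean on these libraries where they do the work, as an engineer would, in place of code of your own. Each camera call takes 0.05 s, during which the arm holds its last target. There are 200 camera calls.

## Task

Clear away the parts wash: first tip all four brass spacers from the small tray into the feed hopper and put the empty tray (without dropping it) back flat in the middle of the black mat. Then stand both aluminium tumblers upside down on the drying posts, the long one over the tall post and the short one over the short post, each with its rim resting level on the post's foot; lower them on, do not drop them. Leave the other things on the bench where they are.

Things in the scene. Friction and masses are not known exactly. Their poses are not given: they have to be found in the camera images.
- tray: Open steel tray, 140 mm long (x), 84 mm wide (y), about 280 g; three walls 30 mm high, the nose end (+x) open, without a lip. Holds the spacers, which slide out once it is tipped 30 to 45 degrees nose down (65 degrees empties it). The nose points roughly to the robot's right (-y), towards the hopper. Origin: centre of the underside; z up.
- tray_handle (a point): Point on the tray's bar handle above the tray's centre, on the bar's centre line, 80 mm above the underside. The bar is 12 mm thick (y), 14 mm tall, runs lengthwise from x = -66 to +44 mm of the tray and is joined to it by a post at the tail (-x) end only. Axes as the tray's.
- mat: Thin fixed black rubber mat, 190 by 150 mm, 3 mm thick, on which the tray stands at the start. Origin: centre of its underside (bench level); its long side (x) starts parallel to the tray's length within about 0.3 rad.
- hopper: Fixed feed hopper: a square open-topped steel box, 160 by 160 mm outside, walls 4 mm, on a grey feeder body. Rim 115 mm above the bench, inner floor about 66 mm above the bench, sloping slightly. Origin: bench level under its centre; x and y along its sides; z up.
- spacer1: One of four identical square brass spacers with a hole, 18 by 18 mm and 20 mm tall, 40 g, standing in the tray at the start. Origin: centre of one end face.
- spacer2: One of four identical square brass spacers with a hole, 18 by 18 mm and 20 mm tall, 40 g, standing in the tray at the start. Origin: centre of one end face.
- spacer3: One of four identical square brass spacers with a hole, 18 by 18 mm and 20 mm tall, 40 g, standing in the tray at the start. Origin: centre of one end face.
- spacer4: One of four identical square brass spacers with a hole, 18 by 18 mm and 20 mm tall, 40 g, standing in the tray at the start. Origin: centre of one end face.
- tumbler_tall: Eight-sided plain aluminium tumbler, 50 mm across flats, 100 mm long, wall 4 mm, 95 mm deep inside, 190 g. At the start it lies on a flat, two flats upright at its sides, mouth pointing away from the robot within 0.4 rad. Origin on its axis at mid-length (25 mm up when lying); x points along the axis out of the mouth, z up as it lies. The longer one.
- tumbler_short: Eight-sided plain aluminium tumbler, 50 mm across flats, 70 mm long, wall 4 mm, 65 mm deep inside, 140 g. At the start it lies on a flat, two flats upright at its sides, mouth pointing away from the robot within 0.4 rad. Origin on its axis at mid-length (25 mm up when lying); x points along the axis out of the mouth, z up as it lies. The shorter one; too shallow for the tall post.
- post_tall: Fixed drying post, the taller: an upright round steel peg 26 mm in diameter with a tapered tip 94 mm above the bench, on a foot of 46 mm radius whose ribs, on which the rim stands, top out 14 mm above the bench. The two posts may be in either place. Origin at the bench under the peg's axis, z up.
- post_short: Fixed drying post, the shorter: an upright round steel peg 26 mm in diameter with a tapered tip 60 mm above the bench, on a foot of 46 mm radius whose ribs, on which the rim stands, top out 14 mm above the bench. The two posts may be in either place. Origin at the bench under the peg's axis, z up.
- mug: Bystander: white mug, 80 mm across, 95 mm tall; leave alone. Origin: centre of its underside.
- tape: Bystander: roll of brown tape lying flat, 70 mm across, 22 mm tall; leave alone. Origin: centre of its underside.
- screwdriver: Bystander: screwdriver lying on the bench towards the back; leave alone. Origin on its shank line.
- flux: Bystander: small clear bottle, 40 mm across, 85 mm tall; leave alone. Origin: centre of its underside.
- bush: Bystander: steel bush (short thick tube), 36 mm across, 30 mm tall, standing near the posts; leave alone. Origin: centre of its underside.

How it is judged:
On the way, in this order (a step that is already met when the one before it is completed fails the run):
1. all four spacers are in the hopper (x of spacer1 in the frame of hopper between -0.08 and 0.08 m and y of spacer1 in the frame of hopper between -0.08 and 0.08 m and z of spacer1 in the frame of hopper between 0.04 and 0.115 m and x of spacer2 in the frame of hopper between -0.08 and 0.08 m and y of spacer2 in the frame of hopper between -0.08 and 0.08 m and z of spacer2 in the frame of hopper between 0.04 and 0.115 m and x of spacer3 in the frame of hopper between -0.08 and 0.08 m and y of spacer3 in the frame of hopper between -0.08 and 0.08 m and z of spacer3 in the frame of hopper between 0.04 and 0.115 m and x of spacer4 in the frame of hopper between -0.08 and 0.08 m and y of spacer4 in the frame of hopper between -0.08 and 0.08 m and z of spacer4 in the frame of hopper between 0.04 and 0.115 m), for 0.2 s.
2. the tray is back, flat and released, on the mat (horizontal distance between tray and mat below 0.05 m and angle between tray's own z axis and vertical below 0.07 rad and height (world z) of tray below 0.01 m and contact force between the fingers and tray below 0.1 N), for 0.2 s.
3. one of the tumblers stands mouth down on its own post, released (((horizontal distance between tumbler_tall and post_tall below 0.014 m and angle between tumbler_tall's own x axis and vertical above 3.03 rad and height (world z) of tumbler_tall between 0.059 and 0.069 m and contact force between the fingers and tumbler_tall below 0.1 N) or (horizontal distance between tumbler_short and post_short below 0.014 m and angle between tumbler_short's own x axis and vertical above 3.03 rad and height (world z) of tumbler_short between 0.044 and 0.054 m and contact force between the fingers and tumbler_short below 0.1 N))), for 0.2 s.
At the end, for the whole second after the job is handed in: All spacers inside the hopper; tray flat on the mat, centres within 50 mm; long tumbler on the tall post, short on the short post, each mouth down within 6 degrees, within 14 mm of the peg's axis, rim within 5 mm of the foot; all released and at rest (all of step 1 and all of step 2 and horizontal distance between tumbler_tall and post_tall below 0.014 m and angle between each of tumbler_tall, tumbler_short's own x axis and vertical above 3.03 rad and height (world z) of tumbler_tall between 0.059 and 0.069 m and contact force between the fingers and tumbler_tall below 0.1 N and horizontal distance between tumbler_short and post_short below 0.014 m and height (world z) of tumbler_short between 0.044 and 0.054 m and contact force between the fingers and tumbler_short below 0.1 N and linear speed of each of tray, tumbler_tall, tumbler_short, spacer1, spacer2, spacer3, spacer4 below 0.02 m/s); the robot touches nothing.
It fails at once if a bystander is moved by more than 30 mm (distance of any of mug, tape, screwdriver, flux, bush from where it was at the start of the episode above 0.03 m).
It fails at once if a tumbler is dropped (falls free of the fingers faster than 0.6 m/s, about 20 mm) ((linear speed of tumbler_tall above 0.6 m/s and contact force between the fingers and tumbler_tall below 0.05 N) or (linear speed of tumbler_short above 0.6 m/s and contact force between the fingers and tumbler_short below 0.05 N)).
It fails at once if the tray is dropped (falls free of the fingers faster than 0.6 m/s) (linear speed of tray above 0.6 m/s and contact force between the fingers and tray below 0.05 N).
It also fails if it takes over 72 s, if anything falls off the work surface, if the arm or the gripper's body presses on something with over 40 N, if the wrist force passes 120 N, or if a joint passes its speed limit or range.

## Working session

There is one attempt and no reset: what is moved stays moved. The work goes in short steps, Python scripts to look and compute and a tool call to move; the robot and the scene stay as the last step left them, time stands still between calls to the robot, and variables do not carry over. Pictures are saved under pics/ and viewed, at most 10 in all, crops included, and the job is handed in when it is done.

Besides the shell and the picture viewer there is one more tool, called by a JSON object that holds its "fn" and its "kwargs". carry_out: Moves the arm, as the interface text tells. Its arguments: {"type":"object","properties":{"increments":{"type":"array","items":{"type":"object","properties":{"fingers":{"type":"number"},"translation":{"type":"array","items":{"type":"number"}},"dr":{"type":"array","items":{"type":"number"}}}}},"squeeze":{"type":"number"}},"required":["increments"]}

```bash
ls; mkdir -p pics
python3 - <<'E'
from station import bot, optics
import cv2, numpy as np
for n in ("scene","top"):
    im=optics.get_image(n); cv2.imwrite(f"pics/{n}0.png",im[:,:,::-1])
    i=optics.camera_info(n); print(n,i)
print(optics.camera_info("wrist")); print(bot.observe())
E
```

```text
pics
scene {'camera_matrix': array([[451.92230573,   0.        , 280.01132086],
       [  0.        , 451.92230573, 212.14497332],
       [  0.        ,   0.        ,   1.        ]]), 'eye': array([1.34833562, 0.20083191, 0.71732333]), 'rotation': array([0.55218565, 0.26614475, 0.35164729, 0.70753244])}
top {'camera_matrix': array([[425.04860975,   0.        , 283.85794977],
       [  0.        , 425.04860975, 208.82890133],
       [  0.        ,   0.        ,   1.        ]]), 'eye': array([ 0.4604207 , -0.02090575,  1.17469417]), 'rotation': array([-0.70206854, -0.05599214,  0.03739883,  0.70891887])}
{'camera_matrix': array([[325.1922621 ,   0.        , 272.48348753],
       [  0.        , 325.1922621 , 211.15966317],
       [  0.        ,   0.        ,   1.        ]]), 'eye': array([ 0.24882675, -0.46659881,  0.37347805]), 'rotation': array([ 0.81709307, -0.10757386,  0.07433097, -0.56148168])}
{'time': 0.1, 'qpos': array([-1.27430790e+00,  5.27991409e-02,  1.40163191e+00, -1.90466933e-06,
        1.68858415e+00, -7.02806952e-02]), 'dq': array([-0.0013227 , -0.00140692, -0.0039108 ,  0.00072933,  0.00155527,
        0.00030585]), 'joint_torque': array([ 6.55206113e-04, -3.82579100e+01, -3.60985637e+01, -2.02954075e-04,
        4.73468215e-03, -2.78873432e-05]), 'tcp_pos': array([ 0.18822141, -0.48982654,  0.23853896]), 'tcp_rot': array([-7.06617888e-04,  9.83231894e-01,  1.82358264e-01, -8.12156612e-05]), 'wrist_force': array([-0.05180136,  0.30040734, -0.40436158]), 'moment': array([ 0.05024162, -0.02274194, -0.01271855]), 'grip_force': 0.0, 'gripper_width': 0.9943604116433782}
```

View pics/scene0.png

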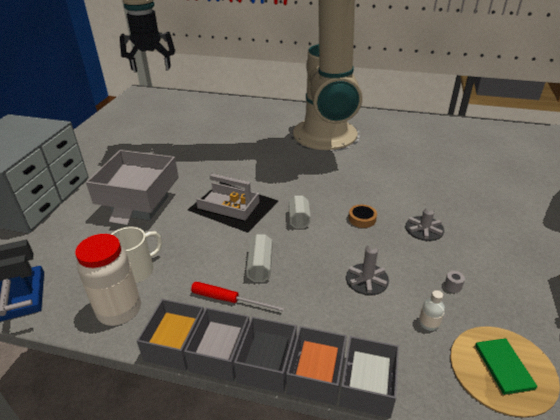

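View pics/top0.png

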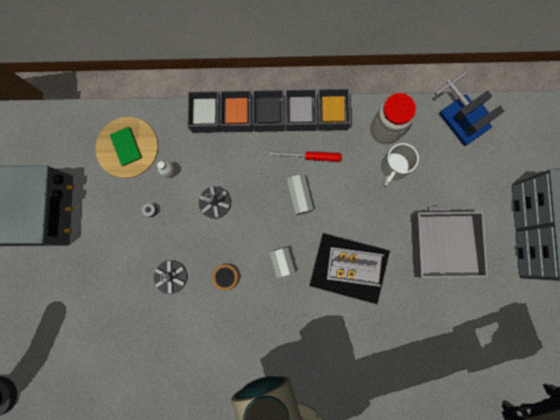

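The scene view shows the tray on its mat (230,200), the hopper (135,180), the tall tumbler (260,258), the short one (300,212), the tall post (368,270), the short post (427,225) and the bystanders. In the top view the tray is at (355,265), the hopper (450,243), the tumblers (300,195) and (283,262), the tall post (214,202) and the short post (170,277).

```bash
cat > h.py <<'E'
import numpy as np, cv2
from scipy.spatial.transform import Rotation as R
from station import bot, optics
def q2r(q): return R.from_quat([q[1],q[2],q[3],q[0]])
def ray(info,uv,fish=False):
    K=np.array(info["camera_matrix"]); x=(uv[0]-K[0,2])/K[0,0]; y=(uv[1]-K[1,2])/K[1,1]
    if fish:
        r=np.hypot(x,y); s=np.sin(r)/max(r,1e-9); d=np.array([x*s,-y*s,-np.cos(r)])
    else: d=np.array([x,-y,-1.])
    return np.array(info["eye"]), q2r(info["rotation"]).apply(d/np.linalg.norm(d))
def plane(info,uv,z,fish=False):
    e,d=ray(info,uv,fish); return e+d*(z-e[2])/d[2]
def cross(r1,r2):
    (a,u),(b,v)=r1,r2
    s,t=np.linalg.lstsq(np.c_[u,-v],b-a,rcond=None)[0]
    p,q=a+s*u,b+t*v; return (p+q)/2,np.linalg.norm(p-q)
def proj(info,p,fish=False):
    K=np.array(info["camera_matrix"]); c=q2r(info["rotation"]).inv().apply(np.array(p)-info["eye"])
    x,y,z=c[0],-c[1],-c[2]
    if fish:
        r=np.hypot(x,y); th=np.arctan2(r,z); x,y,z=x/r*th,y/r*th,1
    return np.array([K[0,0]*x/z+K[0,2],K[1,1]*y/z+K[1,2]])
E
python3 - <<'E'
import cv2
t=cv2.imread("pics/top0.png")[150:310,140:500]; cv2.imwrite("pics/topc.png",cv2.resize(t,None,fx=2.2,fy=2.2,interpolation=cv2.INTER_CUBIC))
t=cv2.imread("pics/scene0.png")[140:300,80:480]; cv2.imwrite("pics/scenec.png",cv2.resize(t,None,fx=2,fy=2,interpolation=cv2.INTER_CUBIC))
E
```

```text
(no output)
```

View pics/topc.png

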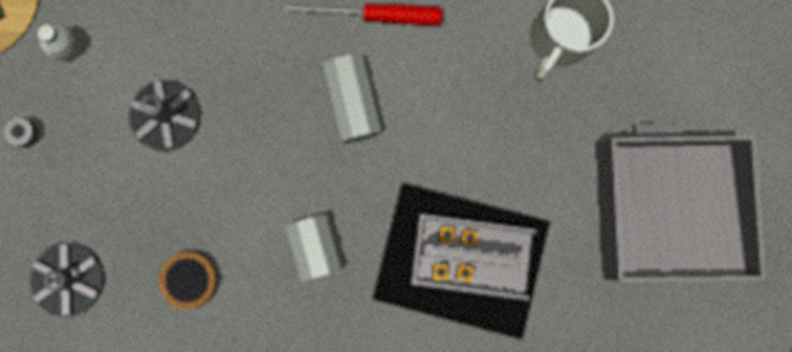

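View pics/scenec.png

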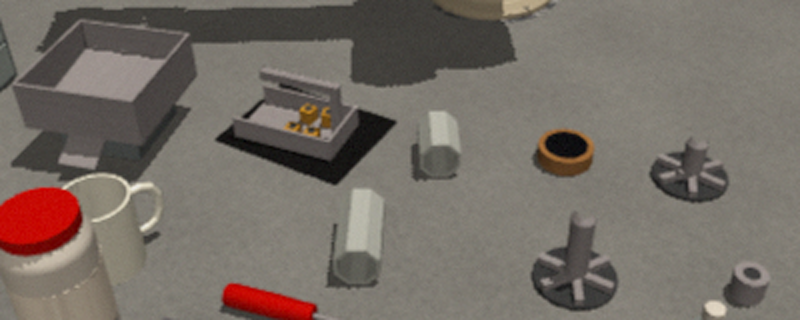

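The crops show the tray's nose to the right (-y), with the bar's shadow at crop row 245. In the scene crop the bar runs from (262,75) to (335,95), its post at the +y end, and the tumbler mouths face the camera. Peg tips are at scene crop (581,215) and (697,142).

Run:
```python
from h import *
T=optics.camera_info("top");S=optics.camera_info("scene")
tc=lambda u,v:(140+(u+.5)/2.2-.5,150+(v+.5)/2.2-.5); sc=lambda u,v:(80+(u+.5)/2-.5,140+(v+.5)/2-.5)
np.set_printoptions(precision=4,suppress=True)
im=cv2.imread("pics/top0.png"); 
dark=(im.max(2)<30).astype(np.uint8)
dark[:,:300]=0;dark[:,400:]=0;dark[:225]=0;dark[310:]=0
p=cv2.findNonZero(dark); r=cv2.minAreaRect(p); b=cv2.boxPoints(r)
w=np.array([plane(T,q,.003) for q in b]);print("mat",w.mean(0),np.linalg.norm(w-np.roll(w,1,0),axis=1)); e=w-np.roll(w,1,0); print(e)
print("tray rim",[plane(T,tc(*q),.03) for q in [(419,212),(411,288),(529,299),(537,230)]])
print("hopper",*[plane(T,tc(*q),.115) for q in [(610,138),(752,138),(762,274),(606,280)]],sep="\n")
# handle ends scene/top unmatched; peg tips
print("pegT",cross(ray(T,tc(150,100)),ray(S,sc(581,214))),"pegS",cross(ray(T,tc(70,270)),ray(S,sc(697,140))))
# tumblers
br=cv2.inRange(im,(95,95,95),(255,255,255)) 
for nm,(x0,x1,y0,y1),L in (("tall",(280,320,165,222),.1),("short",(265,300,238,285),.07)):
    m=np.zeros_like(br);m[y0:y1,x0:x1]=br[y0:y1,x0:x1]
    c=max(cv2.findContours(m,0,1)[0],key=cv2.contourArea);b=cv2.boxPoints(cv2.minAreaRect(c))
    w=np.array([plane(T,q,.04) for q in b]);print(nm,w.mean(0));print(w-np.roll(w,1,0))
for nm,(cx,cy) in (("postT",(214.5,202)),("postS",(170.5,276.5))):
    h=im[int(cy)-25:int(cy)+25,int(cx)-25:int(cx)+25].max(2); m=((h<72)*255).astype(np.uint8)
    c=max(cv2.findContours(cv2.morphologyEx(m,cv2.MORPH_CLOSE,np.ones((9,9))),0,1)[0],key=cv2.contourArea)
    (u,v),rad=cv2.minEnclosingCircle(c); u+=int(cx)-25;v+=int(cy)-25
    print(nm,u,v,rad,plane(T,(u,v),.008), rad/425*1.16)
for n,q in (("bush",(20,130)),("tape",(188,280)),("flux",(60,42)),("mug",(570,30))): print(n,plane(T,tc(*q),.02))
```

```text
mat [ 0.4523 -0.1683  0.003 ] [0.1848 0.1455 0.1875 0.1442]
[[ 0.048   0.1784  0.    ]
 [ 0.1399 -0.0398  0.    ]
 [-0.05   -0.1807  0.    ]
 [-0.1379  0.0421  0.    ]]
tray rim [array([ 0.5107, -0.1147,  0.03  ]), array([ 0.4195, -0.103 ,  0.03  ]), array([ 0.4055, -0.2439,  0.03  ]), array([ 0.4877, -0.2566,  0.03  ])]
hopper
[ 0.5885 -0.3253  0.115 ]
[ 0.5868 -0.4842  0.115 ]
[ 0.4351 -0.4848  0.115 ]
[ 0.4298 -0.3132  0.115 ]
pegT (array([0.6416, 0.202 , 0.0981]), np.float64(0.0011621020560651874)) pegS (array([0.4437, 0.312 , 0.0638]), np.float64(0.019870122410524733))
tall [ 0.6548 -0.0342  0.04  ]
[[ 0.1538 -0.001   0.    ]
 [-0.0015 -0.1063  0.    ]
 [-0.1533  0.0029  0.    ]
 [ 0.0011  0.1045  0.    ]]
short [0.4724 0.0145 0.04  ]
[[ 0.1212 -0.0003  0.    ]
 [-0.0009 -0.0908  0.    ]
 [-0.1209  0.0015  0.    ]
 [ 0.0006  0.0895  0.    ]]
postT 215.0167293548584 201.55947875976562 15.971993446350098 [0.6384 0.2011 0.008 ] 0.043594146818273206
postS 170.79310417175293 276.5862064361572 16.412044525146484 [0.4325 0.3197 0.008 ] 0.04479522740981158
bush [0.6184 0.3825 0.02  ]
tape [0.4307 0.1685 0.02  ]
flux [0.7308 0.335  0.02  ]
mug [ 0.7371 -0.3095  0.02  ]
```

{"fn": "carry_out", "kwargs": {"increments": [{"translation": [0.361,-0.193,-0.06],"dr": [0,0,-1.07],"fingers": 0},{"translation": [0.361,-0.193,-0.06],"dr": [0,0,-1.07],"fingers": 0},{"translation": [0.361,-0.193,-0.06],"dr": [0,0,-1.07],"fingers": 0},{"translation": [0.361,-0.193,-0.06],"dr": [0,0,-1.07],"fingers": 0},{"translation": [0.361,-0.193,-0.06],"dr": [0,0,-1.07],"fingers": 0},{"translation": [0.361,-0.193,-0.06],"dr": [0,0,-1.07],"fingers": 0},{"translation": [0.361,-0.193,-0.06],"dr": [0,0,-1.07],"fingers": 0},{"translation": [0.361,-0.193,-0.06],"dr": [0,0,-1.07],"fingers": 0},{"translation": [0.361,-0.193,-0.06],"dr": [0,0,-1.07],"fingers": 0},{"translation": [0.361,-0.193,-0.06],"dr": [0,0,-1.07],"fingers": 0},{"translation": [0.361,-0.193,-0.06],"dr": [0,0,-1.07],"fingers": 0}]}}

```text
time: 1.2
tcp_pos: [0.4556, -0.181, 0.2987]
tcp_rot: [-0.0, 0.753, 0.658, -0.0]
wrist_force: [-0.4, -0.3, 0.5]
gripper_width: 0.496
grip_force: 0.0
```

```bash
cat >> h.py <<'E'
import json
def log():
    s=bot.observe(); open("log.jsonl","a").write(json.dumps([list(map(float,s[k])) for k in("qpos","tcp_pos","tcp_rot")])+"\n"); return s
def snap(n):
    i=optics.camera_info("wrist"); im=optics.get_image("wrist")[:,:,::-1].copy(); cv2.imwrite(f"pics/{n}.png",im)
    np.savez(f"pics/{n}.npz",camera_matrix=i["camera_matrix"],eye=i["eye"],rotation=i["rotation"]); return i,im
def show(s):
    Rm=q2r(s["tcp_rot"]).as_matrix(); print("t",round(s["time"],2),"q",np.round(s["qpos"],3),"p",np.round(s["tcp_pos"],4),"x",Rm[:,0].round(3),"y",Rm[:,1].round(3),"z",Rm[:,2].round(3),"F",np.round(s["wrist_force"],1),"g",round(s["gripper_width"],3),round(s["grip_force"],1))
E
python3 -c "
from h import *
show(log()); snap('w1')"
```

```text
t 1.2 q [-4.530e-01 -5.200e-02  1.387e+00 -1.000e-03  1.807e+00 -3.190e-01] p [ 0.4556 -0.181   0.2987] x [ 0.134  0.991 -0.   ] y [ 0.991 -0.134 -0.001] z [-0.001 -0.    -1.   ] F [-0.4 -0.3  0.5] g 0.496 0.0
```

View pics/w1.png

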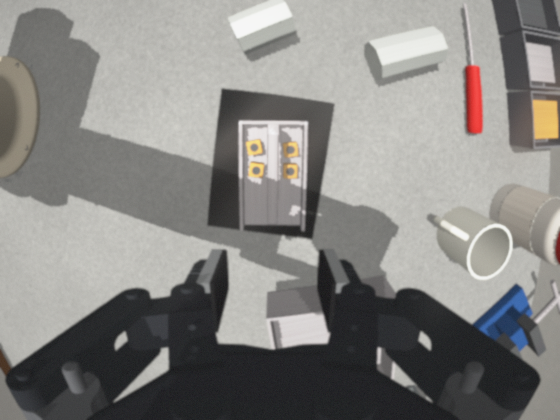

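The wrist view shows the tray centred at (272,178) on the mat, the bar along column 272, spacers in four places beside it, both tumblers at the top, and the hopper hidden behind the fingers. I test the tipping pose empty over the hopper; this also gives data for a kinematic model.

{"fn": "carry_out", "kwargs": {"increments": [{"translation": [-0.195,0.08,0],"dr": [0,1.13,0],"fingers": 0},{"translation": [-0.195,0.08,0],"dr": [0,1.13,0],"fingers": 0},{"translation": [-0.195,0.08,0],"dr": [0,1.13,0],"fingers": 0},{"translation": [-0.195,0.08,0],"dr": [0,1.13,0],"fingers": 0},{"translation": [-0.195,0.08,0],"dr": [0,1.13,0],"fingers": 0},{"translation": [-0.195,0.08,0],"dr": [0,1.13,0],"fingers": 0},{"translation": [-0.195,0.08,0],"dr": [0,1.13,0],"fingers": 0},{"translation": [-0.195,0.08,0],"dr": [0,1.13,0],"fingers": 0},{"translation": [-0.195,0.08,0],"dr": [0,1.13,0],"fingers": 0}]}}

```text
time: 2.15
tcp_pos: [0.5074, -0.3871, 0.2945]
tcp_rot: [-0.355, 0.637, 0.552, 0.405]
wrist_force: [-0.5, -0.5, -0.9]
gripper_width: 0.498
grip_force: 0.0
```

```bash
python3 -c "
from h import *
show(log())"
```

```text
t 2.15 q [-0.974  0.924  0.456  1.133  2.407 -0.195] p [ 0.5074 -0.3871  0.2945] x [0.064 0.415 0.907] y [ 0.99  -0.139 -0.006] z [ 0.123  0.899 -0.42 ] F [-0.5 -0.5 -0.9] g 0.498 0.0
```

{"fn": "carry_out", "kwargs": {"increments": [{"translation": [-0.004,-0.078,0.219],"dr": [0,-1.13,0],"fingers": 0},{"translation": [-0.004,-0.078,0.219],"dr": [0,-1.13,0],"fingers": 0},{"translation": [-0.004,-0.078,0.219],"dr": [0,-1.13,0],"fingers": 0},{"translation": [-0.004,-0.078,0.219],"dr": [0,-1.13,0],"fingers": 0},{"translation": [-0.004,-0.078,0.219],"dr": [0,-1.13,0],"fingers": 0},{"translation": [-0.004,-0.078,0.219],"dr": [0,-1.13,0],"fingers": 0},{"translation": [-0.004,-0.078,0.219],"dr": [0,-1.13,0],"fingers": 0},{"translation": [-0.004,-0.078,0.219],"dr": [0,-1.13,0],"fingers": 0},{"translation": [-0.004,-0.078,0.219],"dr": [0,-1.13,0],"fingers": 0},{"translation": [-0.004,-0.078,0.219],"dr": [0,-1.13,0],"fingers": 0}]}}

```text
time: 3.15
tcp_pos: [0.4581, -0.1794, 0.2036]
tcp_rot: [0.001, 0.752, 0.659, 0.0]
wrist_force: [0.6, -1.0, -0.4]
gripper_width: 0.499
grip_force: 0.0
```

```bash
python3 -c "
from h import *
show(log()); snap('w2')
a=cv2.imread('pics/w1.png')[80:250,200:345]; b=cv2.imread('pics/w2.png')[0:420,130:430]
o=np.zeros((600,800,3),np.uint8); a=cv2.resize(a,None,fx=2.5,fy=2.5,interpolation=cv2.INTER_CUBIC); b=cv2.resize(b,None,fx=1.4,fy=1.4,interpolation=cv2.INTER_CUBIC)
o[:a.shape[0],:a.shape[1]]=a; o[:b.shape[0],370:370+b.shape[1]]=b; cv2.imwrite('pics/c2.png',o)"
```

```text
t 3.15 q [-0.448 -0.03   1.555 -0.     1.615 -0.317] p [ 0.4581 -0.1794  0.2036] x [ 0.131  0.991 -0.001] y [ 0.991 -0.131  0.002] z [ 0.002 -0.001 -1.   ] F [ 0.6 -1.  -0.4] g 0.499 0.0
```

View pics/c2.png

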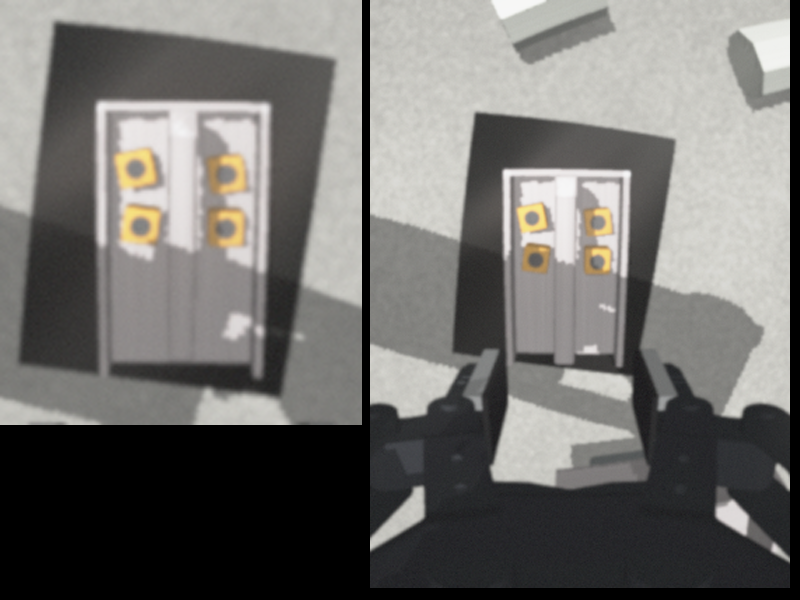

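The crops show the bar's near end at left (181,361) and right (564,363), the tail end near left (182,107) and right (566,175), and the tray's tail wall corners at left (98,104)/(268,104) and right (504,171)/(629,172).

Run:
```python
from h import *
np.set_printoptions(precision=4,suppress=True)
A=np.load("pics/w1.npz");B=np.load("pics/w2.npz")
l=lambda x,y:(200+(x+.5)/2.5-.5,80+(y+.5)/2.5-.5); r=lambda x,y:(130+(x-369.5)/1.4-.5,(y+.5)/1.4-.5)
def tri(n,a,b):
    print(n,*cross(ray(A,l(*a),True),ray(B,r(*b),True)))
tri("bar nose",(181.5,361),(564,363)); tri("bar tail",(183,109),(566,177))
tri("wallL",(98,104),(504,171)); tri("wallR",(268,104),(629,172))
tri("noseL",(104,374),(511,362)); tri("noseR",(258,376),(620,366))
for z in (.077,.087): print("bar z",z,*[plane(B,r(*q),z,True) for q in((564,363),(566,177))],*[plane(A,l(*q),z,True) for q in((181.5,361),(183,109))])
# mat, z=.003, all 4 corners in A
m=np.array([plane(A,l(*q),.003,True) for q in((53,22),(335,59),(282,397),(20,362))]); print("mat",m.mean(0)); print(np.diff(m,axis=0))
T=optics.camera_info("top");S=optics.camera_info("scene")
for z in (.1,.15,.2,.25): p=plane(S,(33,158),z); print("cab",p,proj(T,p))
```

```text
bar nose [ 0.4485 -0.2252  0.0815] 0.00045939350041863594
bar tail [ 0.4645 -0.1145  0.1671] 0.000597436990003652
wallL [ 0.4242 -0.1051  0.0367] 8.052090563746191e-06
wallR [ 0.505  -0.1164  0.042 ] 0.0005310818131603743
noseL [ 0.4034 -0.2469  0.0172] 6.536003259153884e-05
noseR [ 0.485  -0.2526  0.0364] 0.0003366501159551224
bar z 0.077 [ 0.4479 -0.2271  0.077 ] [ 0.4643 -0.1149  0.077 ] [ 0.4485 -0.2266  0.077 ] [ 0.4645 -0.1137  0.077 ]
bar z 0.087 [ 0.4486 -0.2227  0.087 ] [ 0.4643 -0.1149  0.087 ] [ 0.4489 -0.2235  0.087 ] [ 0.4644 -0.1138  0.087 ]
mat [ 0.4513 -0.1674  0.003 ]
[[ 0.1444 -0.0392  0.    ]
 [-0.049  -0.1824  0.    ]
 [-0.1436  0.0402  0.    ]]
cab [ 0.5003 -0.7076  0.1   ] [572.5818 246.8473]
cab [ 0.569 -0.634  0.15 ] [551.951  217.3472]
cab [ 0.6376 -0.5605  0.2   ] [529.6873 185.5122]
cab [ 0.7063 -0.4869  0.25  ] [505.5887 151.0536]
```

{"fn": "carry_out", "kwargs": {"increments": [{"translation": [-0.0015,-0.003,0.05],"dr": [0,0,0.012],"fingers": 0},{"translation": [-0.0015,-0.003,0.09],"dr": [0,0,0.012],"fingers": 0},{"translation": [-0.0015,-0.003,0.12],"dr": [0,0,0.012],"fingers": 0},{"translation": [-0.0015,-0.003,0.1315],"dr": [0,0,0.012],"fingers": 0},{"translation": [-0.0015,-0.003,0.1315],"dr": [0,0,0.012],"fingers": 0},{"translation": [-0.0015,-0.003,0.1315],"dr": [0,0,0.012],"fingers": -1},{"translation": [-0.0015,-0.003,0.1315],"dr": [0,0,0.012],"fingers": -1},{"translation": [-0.0015,-0.003,0.1315],"dr": [0,0,0.012],"fingers": -1},{"translation": [-0.0015,-0.003,0.1315],"dr": [0,0,0.012],"fingers": -1},{"translation": [-0.0015,-0.003,0.1315],"dr": [0,0,0.012],"fingers": -1},{"translation": [-0.0015,-0.003,0.1315],"dr": [0,0,0.012],"fingers": -1},{"translation": [-0.0015,-0.003,0.1315],"dr": [0,0,0.012],"fingers": -1}], "squeeze": 100}}

```text
time: 4.4
tcp_pos: [0.4556, -0.1811, 0.0727]
tcp_rot: [0.001, 0.757, 0.654, 0.0]
wrist_force: [-4.5, -0.9, 6.8]
gripper_width: 0.12
grip_force: 98.0
```

```bash
python3 -c "
from h import *
show(log())"
```

```text
t 4.4 q [-4.530e-01  7.900e-02  1.715e+00 -1.000e-03  1.346e+00 -3.070e-01] p [ 0.4556 -0.1811  0.0727] x [ 0.145  0.989 -0.002] y [ 0.989 -0.145  0.002] z [ 0.002 -0.002 -1.   ] F [-4.5 -0.9  6.8] g 0.12 98.0
```

{"fn": "carry_out", "kwargs": {"increments": [{"translation": [0,0,-0.03],"fingers": -1},{"translation": [0,0,-0.07],"fingers": -1},{"translation": [0,0,-0.11],"fingers": -1},{"translation": [-0.02,0.009,-0.15],"fingers": -1},{"translation": [-0.055,0.024,-0.165],"fingers": -1},{"translation": [-0.09,0.039,-0.165],"fingers": -1},{"translation": [-0.125,0.054,-0.165],"fingers": -1},{"translation": [-0.155,0.067,-0.165],"fingers": -1},{"translation": [-0.18,0.077,-0.165],"fingers": -1},{"translation": [-0.194,0.0834,-0.165],"fingers": -1},{"translation": [-0.194,0.0834,-0.165],"fingers": -1}], "squeeze": 110}}

```text
invalid input
```

```bash
python3 -c "
from h import *
show(log()); snap('w3')
cv2.imwrite('pics/s3.png',cv2.resize(optics.get_image('scene')[60:260,40:340,::-1],None,fx=2.5,fy=2.5))"
```

```text
t 4.4 q [-4.530e-01  7.900e-02  1.715e+00 -1.000e-03  1.346e+00 -3.070e-01] p [ 0.4556 -0.1811  0.0727] x [ 0.145  0.989 -0.002] y [ 0.989 -0.145  0.002] z [ 0.002 -0.002 -1.   ] F [-4.5 -0.9  6.8] g 0.12 98.0
```

View pics/s3.png

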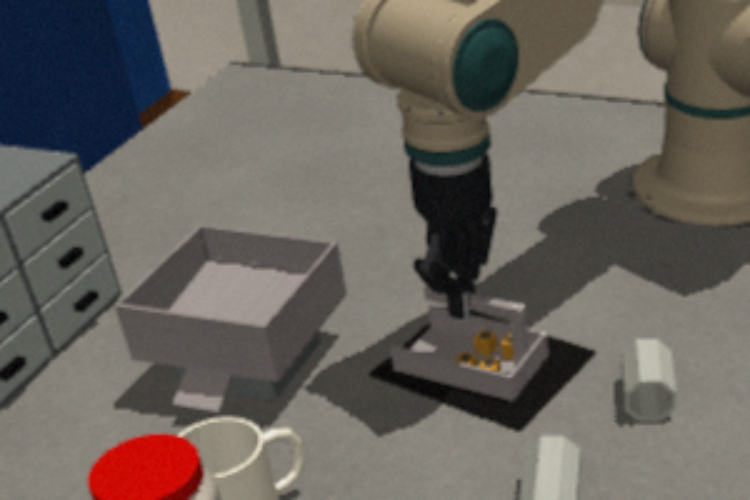

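The call was refused because rows need "dr". The picture shows the fingers on the bar at (458,300), the tray still on the mat, and the cabinet at far left. I repeat it with dr.

{"fn": "carry_out", "kwargs": {"increments": [{"translation": [0,0,-0.03],"dr": [0,0,0],"fingers": -1},{"translation": [0,0,-0.07],"dr": [0,0,0],"fingers": -1},{"translation": [0,0,-0.11],"dr": [0,0,0],"fingers": -1},{"translation": [-0.02,0.009,-0.15],"dr": [0,0,0],"fingers": -1},{"translation": [-0.055,0.024,-0.165],"dr": [0,0,0],"fingers": -1},{"translation": [-0.09,0.039,-0.165],"dr": [0,0,0],"fingers": -1},{"translation": [-0.125,0.054,-0.165],"dr": [0,0,0],"fingers": -1},{"translation": [-0.155,0.067,-0.165],"dr": [0,0,0],"fingers": -1},{"translation": [-0.18,0.077,-0.165],"dr": [0,0,0],"fingers": -1},{"translation": [-0.194,0.083,-0.165],"dr": [0,0,0],"fingers": -1},{"translation": [-0.194,0.083,-0.165],"dr": [0,0,0],"fingers": -1}], "squeeze": 110}}

```text
time: 5.6
tcp_pos: [0.5087, -0.3861, 0.2345]
tcp_rot: [-0.001, 0.757, 0.653, -0.0]
wrist_force: [0.7, 0.0, -3.8]
gripper_width: 0.116
grip_force: 107.9
```

```bash
python3 -c "
from h import *
show(log()); snap('w3')"
```

```text
t 5.6 q [-0.707  0.381  1.033 -0.     1.729 -0.559] p [ 0.5087 -0.3861  0.2345] x [0.147 0.989 0.   ] y [ 0.989 -0.147 -0.001] z [-0.001  0.001 -1.   ] F [ 0.7  0.  -3.8] g 0.116 107.9
```

View pics/w3.png

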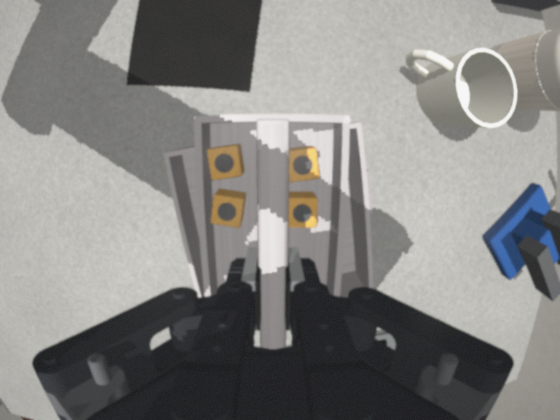

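The view shows the tray held level over the hopper, all four spacers inside. Now I tip.

{"fn": "carry_out", "kwargs": {"increments": [{"translation": [0.001,0,0],"dr": [0,0.1,0],"fingers": -1},{"translation": [0.002,0,0.002],"dr": [0,0.2,0],"fingers": -1},{"translation": [0.003,0,0.004],"dr": [0,0.3,0],"fingers": -1},{"translation": [0.004,0,0.005],"dr": [0,0.4,0],"fingers": -1},{"translation": [0.005,0,0.005],"dr": [0,0.5,0],"fingers": -1},{"translation": [0.006,0,0.005],"dr": [0,0.6,0],"fingers": -1},{"translation": [0.007,0,0.005],"dr": [0,0.7,0],"fingers": -1},{"translation": [0.008,0,0.005],"dr": [0,0.8,0],"fingers": -1},{"translation": [0.009,0,0.005],"dr": [0,0.9,0],"fingers": -1},{"translation": [0.01,0,0.005],"dr": [0,1.0,0],"fingers": -1},{"translation": [0.01,0,0.005],"dr": [0,1.1,0],"fingers": -1},{"translation": [0.01,0,0.005],"dr": [0,1.16,0],"fingers": -1}]}}

```text
time: 6.85
tcp_pos: [0.5104, -0.3742, 0.2302]
tcp_rot: [-0.36, 0.632, 0.546, 0.415]
wrist_force: [0.0, 0.1, -2.5]
gripper_width: 0.12
grip_force: 108.4
```

{"fn": "carry_out", "kwargs": {"increments": [{"translation": [0,0,0],"dr": [0,0,0],"fingers": -1},{"translation": [0,0,0],"dr": [0,0,0],"fingers": -1},{"translation": [0,0,0],"dr": [0,0,0],"fingers": -1},{"translation": [0,0,0],"dr": [0,0,0],"fingers": -1}]}}

```text
time: 7.25
tcp_pos: [0.5107, -0.3742, 0.2321]
tcp_rot: [-0.357, 0.633, 0.548, 0.414]
wrist_force: [0.5, 0.0, -3.5]
gripper_width: 0.113
grip_force: 108.4
```

```bash
python3 -c "
from h import *
show(log()); snap('w4')
a=optics.get_image('scene')[40:260,20:260,::-1]
b=optics.get_image('top')[170:320,320:520,::-1]
t=cv2.imread('pics/w4.png')
for n,i in (('s',a),('t',b),('w',t)):
  m=cv2.inRange(cv2.cvtColor(np.ascontiguousarray(i),cv2.COLOR_BGR2HSV),(12,130,60),(28,255,255)); c=cv2.connectedComponentsWithStats(m)
  print(n,[(np.round(p),s[4]) for p,s in zip(c[3][1:],c[2][1:]) if s[4]>8])
a=cv2.resize(a,None,fx=1.8,fy=1.8)
b=cv2.resize(b,None,fx=1.8,fy=1.8); o=np.zeros((400,800,3),np.uint8);o[:396,:432]=a;o[:270,435:795]=b;cv2.imwrite('pics/c4.png',o)"
```

```text
t 7.25 q [-0.966  0.914  0.605  1.041  2.331 -0.348] p [ 0.5107 -0.3742  0.2321] x [0.057 0.398 0.916] y [ 0.989 -0.145  0.002] z [ 0.133  0.906 -0.402] F [ 0.5  0.  -3.5] g 0.113 108.4
s [(array([126., 132.]), np.int32(32)), (array([111., 140.]), np.int32(157))]
t [(array([134.,  62.]), np.int32(16)), (array([130.,  78.]), np.int32(102)), (array([125.,  91.]), np.int32(64))]
w [(array([467., 205.]), np.int32(341))]
```

View pics/c4.png

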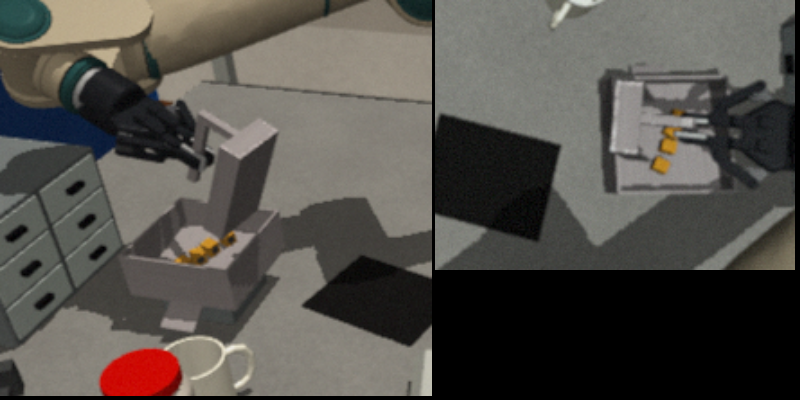

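Both views show all four spacers lying in the hopper, at about (185–230,240–262) in the scene crop, and the tray empty. I level it and bring it back over the mat.

{"fn": "carry_out", "kwargs": {"increments": [{"translation": [0.016,0,-0.02],"dr": [0,-0.12,0],"fingers": -1},{"translation": [0.016,0,-0.02],"dr": [0,-0.25,0],"fingers": -1},{"translation": [0.016,0,-0.02],"dr": [0,-0.38,0],"fingers": -1},{"translation": [0.016,0,-0.02],"dr": [0,-0.51,0],"fingers": -1},{"translation": [0.016,0,-0.02],"dr": [0,-0.64,0],"fingers": -1},{"translation": [0.016,0,-0.02],"dr": [0,-0.77,0],"fingers": -1},{"translation": [0.016,0,-0.02],"dr": [0,-0.9,0],"fingers": -1},{"translation": [0.016,0,-0.02],"dr": [0,-1.03,0],"fingers": -1},{"translation": [0.016,0,-0.02],"dr": [0,-1.16,0],"fingers": -1},{"translation": [0.016,0,-0.02],"dr": [0,-1.16,0],"fingers": -1}]}}

```text
time: 8.4
tcp_pos: [0.5096, -0.3837, 0.255]
tcp_rot: [0.001, 0.755, 0.655, 0.0]
wrist_force: [-0.1, -0.4, -2.1]
gripper_width: 0.117
grip_force: 108.2
```

```bash
python3 -c "
from h import *
s=log();show(s);print(q2r(s['tcp_rot']).inv().apply(np.array([.4525,-.1686,.0727])-s['tcp_pos']).round(4))"
```

```text
t 8.4 q [-0.703  0.374  1.001 -0.     1.764 -0.561] p [ 0.5096 -0.3837  0.255 ] x [ 0.141  0.99  -0.001] y [ 0.99  -0.141  0.002] z [ 0.002 -0.002 -1.   ] F [-0.1 -0.4 -2.1] g 0.117 108.2
[ 0.2051 -0.0873  0.1818]
```

{"fn": "carry_out", "kwargs": {"increments": [{"translation": [0.035,-0.015,0],"dr": [0,0,0],"fingers": -1},{"translation": [0.075,-0.032,0],"dr": [0,0,0],"fingers": -1},{"translation": [0.115,-0.049,0],"dr": [0,0,0],"fingers": -1},{"translation": [0.155,-0.066,0],"dr": [0,0,0],"fingers": -1},{"translation": [0.19,-0.081,0.01],"dr": [0,0,0],"fingers": -1},{"translation": [0.205,-0.087,0.04],"dr": [0,0,0],"fingers": -1},{"translation": [0.205,-0.087,0.08],"dr": [0,0,0],"fingers": -1},{"translation": [0.205,-0.087,0.12],"dr": [0,0,0],"fingers": -1},{"translation": [0.205,-0.087,0.15],"dr": [0,0,0],"fingers": -1},{"translation": [0.205,-0.087,0.165],"dr": [0,0,0],"fingers": -1},{"translation": [0.205,-0.087,0.173],"dr": [0,0,0],"fingers": -1},{"translation": [0.205,-0.087,0.175],"dr": [0,0,0],"fingers": -1}]}}

```text
time: 9.6
tcp_pos: [0.4522, -0.1711, 0.0778]
tcp_rot: [-0.001, 0.757, 0.653, 0.0]
wrist_force: [-0.5, -0.0, -3.3]
gripper_width: 0.114
grip_force: 108.2
```

{"fn": "carry_out", "kwargs": {"increments": [{"translation": [0,0,0.003],"dr": [0,0,0],"fingers": -1},{"translation": [0,0,0.005],"dr": [0,0,0],"fingers": -1},{"translation": [0,0,0.007],"dr": [0,0,0],"fingers": -1},{"translation": [0,0,0.007],"dr": [0,0,0],"fingers": -1}]}}

```text
time: 10.0
tcp_pos: [0.4529, -0.1712, 0.0729]
tcp_rot: [0.001, 0.757, 0.654, 0.0]
wrist_force: [-3.5, 0.6, 5.1]
gripper_width: 0.116
grip_force: 109.2
```

```bash
python3 -c "
from h import *
s=log();show(s);snap('w5')
a=optics.get_image('scene')[150:260,170:310,::-1]; cv2.imwrite('pics/s5.png',cv2.resize(a,None,fx=4,fy=4))"
```

```text
t 10.0 q [-0.438  0.062  1.731 -0.     1.346 -0.292] p [ 0.4529 -0.1712  0.0729] x [ 0.146  0.989 -0.001] y [ 0.989 -0.146  0.002] z [ 0.001 -0.001 -1.   ] F [-3.5  0.6  5.1] g 0.116 109.2
```

View pics/s5.png

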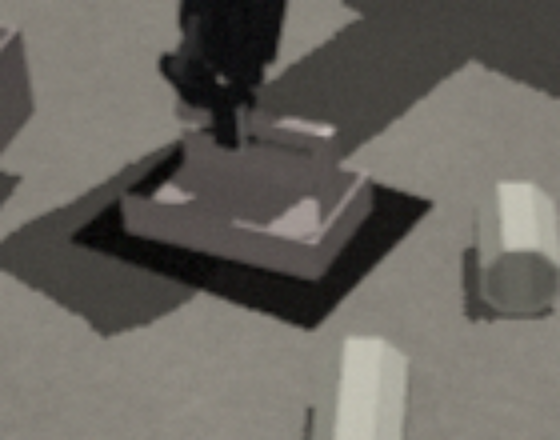

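The picture shows the tray flat on the mat, at the same height as at the grasp. I release it and go up to view the tumblers.

{"fn": "carry_out", "kwargs": {"increments": [{"translation": [0,0,0],"dr": [0,0,0],"fingers": 0},{"translation": [0,0,0],"dr": [0,0,0],"fingers": 0},{"translation": [0,0,0],"dr": [0,0,0],"fingers": 0},{"translation": [0,0,0],"dr": [0,0,0],"fingers": 0},{"translation": [0,0,-0.03],"dr": [0,0,0],"fingers": 0},{"translation": [0,0,-0.07],"dr": [0,0,0],"fingers": 0},{"translation": [0.02,0.02,-0.115],"dr": [0,0,0],"fingers": 0.5},{"translation": [0.05,0.04,-0.15],"dr": [0,0,0],"fingers": 1},{"translation": [0.079,0.056,-0.19],"dr": [0,0,0],"fingers": 1},{"translation": [0.079,0.056,-0.227],"dr": [0,0,0],"fingers": 1},{"translation": [0.079,0.056,-0.227],"dr": [0,0,0],"fingers": 1}]}}

```text
time: 11.2
tcp_pos: [0.5212, -0.1003, 0.305]
tcp_rot: [0.004, 0.756, 0.654, 0.003]
wrist_force: [0.5, -0.7, 1.3]
gripper_width: 1.0
grip_force: 0.0
```

```bash
python3 -c "
from h import *
s=log();show(s);snap('w6')
im=cv2.imread('pics/w6.png'); d=(im.max(2)<38); print(d.mean())"
```

```text
t 11.2 q [-0.26   0.055  1.268  0.     1.807 -0.116] p [ 0.5212 -0.1003  0.305 ] x [ 0.144  0.99  -0.001] y [ 0.99  -0.144  0.011] z [ 0.01  -0.003 -1.   ] F [ 0.5 -0.7  1.3] g 1.0 0.0
0.15415816326530613
```

View pics/w6.png

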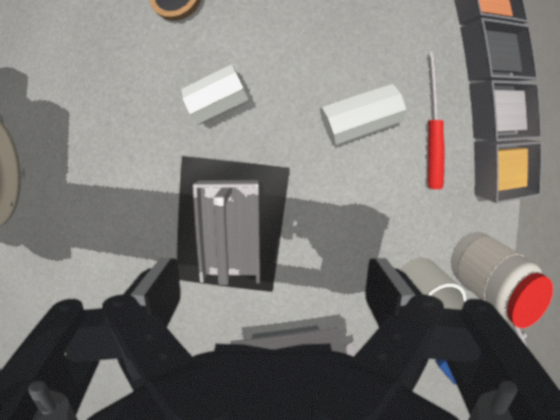

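The view shows the tray, released, flat on the mat at (225,230), the short tumbler at (214,94) and the tall one at (363,114). That makes 11 pictures viewed, one over the limit of 10, so from here I work on numbers only. Next is a second wrist view for triangulation.

{"fn": "carry_out", "kwargs": {"increments": [{"translation": [-0.058,0.088,0.105],"dr": [0,0,0],"fingers": 1},{"translation": [-0.058,0.088,0.105],"dr": [0,0,0],"fingers": 1},{"translation": [-0.058,0.088,0.105],"dr": [0,0,0],"fingers": 1},{"translation": [-0.058,0.088,0.105],"dr": [0,0,0],"fingers": 1},{"translation": [-0.058,0.088,0.105],"dr": [0,0,0],"fingers": 1}]}}

```text
time: 11.75
tcp_pos: [0.597, -0.1714, 0.1902]
tcp_rot: [-0.002, 0.757, 0.653, -0.001]
wrist_force: [0.5, 0.8, 1.6]
gripper_width: 1.0
grip_force: 0.0
```

```bash
cat > seg.py <<'E'
from h import *
np.set_printoptions(precision=4,suppress=True)
def flat(n,seed,tol=14,pr=True):
    im=cv2.medianBlur(cv2.imread(f"pics/{n}.png"),3); m=np.zeros((im.shape[0]+2,im.shape[1]+2),np.uint8)
    s=tuple(int(round(v)) for v in seed)
    cv2.floodFill(im.copy(),m,s,0,(tol,)*3,(tol,)*3,4|(255<<8)|cv2.FLOODFILL_MASK_ONLY|cv2.FLOODFILL_FIXED_RANGE)
    m=m[1:-1,1:-1]; m=cv2.morphologyEx(m,cv2.MORPH_OPEN,np.ones((3,3)))
    c=max(cv2.findContours(m,0,1)[0],key=cv2.contourArea); r=cv2.minAreaRect(c); b=cv2.boxPoints(r)
    if pr: print(n,s,im[s[1],s[0]],"area",cv2.contourArea(c),"rect",np.round(r[0],1),np.round(r[1],1),round(r[2],1))
    return b
E
python3 - <<'E'
from seg import *
show(log()); snap("w7")
A=np.load("pics/w6.npz");B=np.load("pics/w7.npz")
for nm,s in (("tall",(363,112)),("short",(212,90))):
    g=cv2.imread("pics/w6.png").max(2); 
    print(nm,"profile",[int(g[s[1]+k,s[0]+int(k*.4)]) for k in range(-30,34,2)])
    p=plane(A,s,.05,True); q=proj(B,p,True); print(p,q)
    print("profB",[int(cv2.imread("pics/w7.png").max(2)[int(q[1])+k,int(q[0])+int(k*.4)]) for k in range(-40,44,2) if 0<=int(q[1])+k<420])
    for n,I,sd in (("w6",A,s),("w7",B,q)):
        w=np.array([plane(I,c,.05,True) for c in flat(n,sd)]);e=np.diff(w,axis=0);print(w.mean(0),np.linalg.norm(e,axis=1),e[:2])
E
```

```text
t 11.75 q [-0.339  0.346  1.164  0.     1.637 -0.192] p [ 0.597  -0.1714  0.1902] x [0.147 0.989 0.001] y [ 0.989 -0.147 -0.005] z [-0.005  0.002 -1.   ] F [0.5 0.8 1.6] g 1.0 0.0
tall profile [179, 179, 178, 177, 178, 177, 186, 215, 218, 219, 219, 221, 224, 233, 232, 233, 233, 234, 234, 232, 213, 174, 171, 174, 172, 139, 131, 177, 187, 186, 178, 179]
[ 0.6446 -0.0328  0.05  ] [305.8714  35.7199]
profB [189, 184, 183, 183, 183, 189, 184, 182, 197, 224, 226, 227, 226, 229, 242, 243, 243, 243, 243, 243, 244, 243, 243, 243, 237, 197, 190, 190, 187, 187, 186, 187, 186, 166, 128, 131, 133, 135, 137]
w6 (363, 112) [228 233 231] area 1552.5 rect [365.6 109.7] [23.6 75.2] 70.8
[ 0.65   -0.0295  0.05  ] [0.0981 0.0297 0.0989] [[ 0.0953  0.0232  0.    ]
 [ 0.007  -0.0288  0.    ]]
w7 (306, 36) [241 243 242] area 2501.0 rect [311.2  37. ] [ 24.9 113.5] 71.4
[ 0.6504 -0.0326  0.05  ] [0.1004 0.0231 0.0997] [[ 0.0974  0.0241  0.    ]
 [ 0.0031 -0.0229  0.    ]]
short profile [174, 175, 179, 175, 174, 174, 175, 174, 206, 221, 220, 221, 234, 244, 244, 245, 245, 245, 245, 244, 226, 174, 169, 170, 172, 170, 155, 110, 115, 114, 123, 168]
[0.4681 0.018  0.05  ] [106.1157  26.1479]
profB [181, 177, 173, 174, 174, 174, 173, 174, 205, 222, 233, 239, 240, 240, 240, 241, 241, 241, 235, 197, 174, 173, 174, 172, 177, 175, 177, 169, 117, 96, 94, 96, 114, 116, 114]
w6 (212, 90) [244 244 244] area 903.0 rect [212.   92.5] [17.  57.7] 63.4
[0.4672 0.0154 0.05  ] [0.0693 0.0209 0.0692] [[ 0.0665  0.0193  0.    ]
 [ 0.0062 -0.02    0.    ]]
w7 (106, 26) [237 240 239] area 1192.0 rect [106.3  28.7] [18.5 72.8] 56.9
[0.4665 0.0162 0.05  ] [0.0722 0.0214 0.0705] [[ 0.0699  0.0181  0.    ]
 [ 0.0087 -0.0195  0.    ]]
```

Run:
```python
from seg import *
A=np.load("pics/w6.npz");B=np.load("pics/w7.npz")
for nm,s,q,tol in (("tall",(368,111),(311,37),6),("short",(212,92.5),(106,28.5),12)):
    a=flat("w6",s,tol);b=flat("w7",q,tol)
    print(nm,*cross(ray(A,a.mean(0),True),ray(B,b.mean(0),True)))
    for x,I in((a,A),(b,B)):
        w=np.array([plane(I,c,.05,True) for c in x]);e=np.diff(w,axis=0);e=e[np.argmax(np.linalg.norm(e[:2],axis=1))];print(w.mean(0),np.arctan(e[1]/e[0]),np.linalg.norm(np.diff(w,axis=0),axis=1))
# kinematic fit
from scipy.optimize import least_squares
D=[json.loads(l) for l in open("log.jsonl")]
def fk(k,q):
    h,a1,off,a2,a3,d4,d6=k; ry=lambda a:R.from_rotvec([0,a,0])
    Q=R.from_rotvec([0,0,q[0]]); W=Q*ry(q[1]);p=Q.apply([a1,off,h])+W.apply([0,0,a2])
    W=W*ry(q[2]);p=p+W.apply([a3,0,d4]); W=W*R.from_rotvec([0,0,q[3]])*ry(q[4])*R.from_rotvec([0,0,q[5]]); return p+W.apply([0,0,d6]),W
f=lambda k:np.concatenate([fk(k,d[0])[0]-d[1] for d in D])
o=least_squares(f,[.3,0,.036,.35,0,.35,.2]);print(o.x,np.abs(o.fun).max())
W=[(fk(o.x,d[0])[1].inv()*q2r(d[2])).as_rotvec() for d in D];print(np.array(W)[:4])
```

```text
w6 (368, 111) [228 233 231] area 1062.0 rect [366.6 112.6] [16.1 73.9] 70.6
w7 (311, 37) [240 243 242] area 2162.0 rect [309.7  37.2] [ 23.7 109.9] 70.7
tall [ 0.6482 -0.0343  0.0508] 0.0014626849861555204
[ 0.6506 -0.0332  0.05  ] 0.23863825908786557 [0.0965 0.0203 0.0971]
[ 0.649  -0.0327  0.05  ] 0.25269350478078856 [0.097  0.0219 0.0964]
w6 (212, 92) [244 245 244] area 884.0 rect [212.   92.4] [16.8 57.6] 64.4
w7 (106, 28) [237 240 239] area 1163.5 rect [106.3  28.9] [18.3 72.6] 56.8
short [0.4677 0.0154 0.0493] 0.00023124318428535066
[0.4672 0.0155 0.05  ] 0.26477471482450965 [0.0692 0.0207 0.0691]
[0.4664 0.016  0.05  ] 0.2546555788014307 [0.0719 0.021  0.0703]
[0.2066 0.     0.0369 0.3529 0.1065 0.4962 0.2723] 5.506787248421574e-10
[[-0.     -0.      1.5708]
 [-0.     -0.      1.5708]
 [-0.     -0.      1.5708]
 [-0.      0.      1.5708]]
```

Flats are found: the tall tumbler at (0.650,-0.033), yaw 0.245, top at 0.051; the short one at (0.467,0.0155), yaw 0.26, top at 0.049. Both heights agree with the text, and the kinematic fit is exact. Next I look at the posts.

{"fn": "carry_out", "kwargs": {"increments": [{"translation": [0.02,-0.01,-0.04],"dr": [0,0,0],"fingers": 1},{"translation": [0.26,-0.096,-0.09],"dr": [0,0,0],"fingers": 1},{"translation": [0.26,-0.096,-0.09],"dr": [0,0,0],"fingers": 1},{"translation": [0.26,-0.096,-0.09],"dr": [0,0,0],"fingers": 1},{"translation": [0.26,-0.096,-0.09],"dr": [0,0,0],"fingers": 1},{"translation": [0.26,-0.096,-0.09],"dr": [0,0,0],"fingers": 1},{"translation": [0.26,-0.096,-0.09],"dr": [0,0,0],"fingers": 1},{"translation": [0.26,-0.096,-0.09],"dr": [0,0,0],"fingers": 1}]}}

```text
time: 12.6
tcp_pos: [0.5402, 0.1018, 0.2863]
tcp_rot: [0.002, 0.756, 0.655, 0.002]
wrist_force: [-0.2, -0.1, -0.5]
gripper_width: 1.001
grip_force: 0.0
```

```bash
python3 -c "
from h import *
show(log());snap('w8')"
```

```text
t 12.6 q [ 0.119  0.112  1.245 -0.     1.78   0.262] p [0.5402 0.1018 0.2863] x [0.142 0.99  0.001] y [ 0.99  -0.142  0.005] z [ 0.005  0.    -1.   ] F [-0.2 -0.1 -0.5] g 1.001 0.0
```

{"fn": "carry_out", "kwargs": {"increments": [{"translation": [0.093,-0.054,0.06],"dr": [0,0,0],"fingers": 1},{"translation": [0.093,-0.054,0.06],"dr": [0,0,0],"fingers": 1},{"translation": [0.093,-0.054,0.06],"dr": [0,0,0],"fingers": 1},{"translation": [0.093,-0.054,0.06],"dr": [0,0,0],"fingers": 1}]}}

```text
time: 13.05
tcp_pos: [0.4997, 0.2001, 0.2212]
tcp_rot: [-0.001, 0.756, 0.654, -0.002]
wrist_force: [-0.4, -0.5, 0.1]
gripper_width: 0.999
grip_force: 0.0
```

Run:
```python
from seg import *
show(log());snap('w9')
A=np.load("pics/w8.npz");B=np.load("pics/w9.npz")
for nm,g in (("T",(.638,.201,.008)),("S",(.4325,.3197,.008))):
    rr=[]
    for n,I in(("w8",A),("w9",B)):
        c=proj(I,g,True).astype(int); im=cv2.medianBlur(cv2.imread(f"pics/{n}.png"),3).max(2)
        print(nm,n,c,"row",im[min(c[1],419),max(0,c[0]-60):c[0]+60:4])
        m=np.zeros_like(im); y0,x0=max(0,c[1]-60),max(0,c[0]-60); m[y0:c[1]+60,x0:c[0]+60]=(im[y0:c[1]+60,x0:c[0]+60]<95)*255
        m=cv2.morphologyEx(m,cv2.MORPH_CLOSE,cv2.getStructuringElement(2,(9,9)));
        k=max(cv2.findContours(m,0,1)[0],key=cv2.contourArea);h=cv2.convexHull(k);e=cv2.fitEllipse(h);rr.append(e)
        w=np.array([plane(I,p[0],.008,True) for p in h])[:,:2]; cc,rad=cv2.minEnclosingCircle((w*1000).astype(np.float32))
        print(np.round(e[0],1),np.round(e[1],1),plane(I,e[0],.008,True),"world circle",np.round(cc,1),round(rad,1))
    print(cross(ray(A,rr[0][0],True),ray(B,rr[1][0],True)))
```

```text
t 13.05 q [ 0.312  0.098  1.388 -0.     1.659  0.457] p [0.4997 0.2001 0.2212] x [ 0.144  0.99  -0.002] y [ 0.99  -0.144 -0.003] z [-0.004 -0.001 -1.   ] F [-0.4 -0.5  0.1] g 0.999 0.0
T w8 [336  90] row [170 169 170 169 170 172 125 119 120 121 143 178 197 118  98  96  95 116
 136 136 130 112 112 118 167 170 171 167 167 169]
[342.6 100.1] [12.9 27.4] [0.6437 0.1883 0.008 ] world circle [641.8 187.4] 16.3
T w9 [394 168] row [171 175 173 173 175 110  99 100 101 101 103 130 170 107  92  92  96  99
 100 102 107 160 173 173 162 171 167 165 164 171]
[398.9 178.4] [20.  33.5] [0.6424 0.1893 0.008 ] world circle [641.7 189.6] 21.0
(array([0.6445, 0.1884, 0.0032]), np.float64(0.0006645507217583373))
S w8 [166  29] row [158 160 160 159 161 160 160 153 108 132 191 200  90  70  70  71  91  87
  66 103 116 118 118 104 157 165 165 162 164 161]
[167.8  29.2] [54.5 65.4] [0.4346 0.3192 0.008 ] world circle [433.9 320.5] 43.2
S w9 [195  87] row [162 164 164 168 170 143 120 146 199 213 145 140 132 129  97  73  73  81
  82  67 106 119 122 122 121 112 162 169 166 169]
[191.   93.2] [ 39.5 123.1] [0.4267 0.3143 0.008 ] world circle [433.4 320.4] 41.8
(array([0.4351, 0.3123, 0.0255]), np.float64(0.00843349128254661))
```

Run:
```python
from seg import *
A=np.load("pics/w8.npz");B=np.load("pics/w9.npz")
for nm,g in (("T",(.638,.201,.008)),("S",(.4325,.3197,.008))):
  for th in (135,145,152):
    rr=[]
    for n,I in(("w8",A),("w9",B)):
        c=proj(I,g,True).astype(int); im=cv2.medianBlur(cv2.imread(f"pics/{n}.png"),3).max(2)
        u,v=np.meshgrid(np.arange(560),np.arange(420)); near=np.hypot(u-c[0],v-c[1])<60
        m=((im<th)&near).astype(np.uint8)*255; m=cv2.morphologyEx(m,cv2.MORPH_CLOSE,cv2.getStructuringElement(2,(7,7)))
        k=max(cv2.findContours(m,0,1)[0],key=cv2.contourArea);h=cv2.convexHull(k);e=cv2.fitEllipse(h);rr.append(e[0])
        w=np.array([plane(I,p[0],.008,True) for p in h])[:,:2]
        X=np.c_[2*w,np.ones(len(w))];s=np.linalg.lstsq(X,(w**2).sum(1),rcond=None)[0];rad=np.sqrt(s[2]+s[0]**2+s[1]**2);res=np.hypot(*(w-s[:2]).T)-rad
        print(nm,th,n,"ellipse",np.round(e[0],1),plane(I,e[0],.008,True)[:2],"circle",s[:2],rad,np.abs(res).max())
    print(*cross(ray(A,rr[0],True),ray(B,rr[1],True)))
```

```text
T 135 w8 ellipse [334.   90.3] [0.6344 0.202 ] circle [0.6355 0.2024] 0.04496226795748549 0.001297544266345374
T 135 w9 ellipse [386.5 175.2] [0.6274 0.1948] circle [0.6303 0.1913] 0.05481414006414348 0.016103476926649957
[0.6274 0.199  0.0207] 0.009153688096288295
T 145 w8 ellipse [334.2  90.1] [0.6346 0.2023] circle [0.6357 0.2027] 0.04582301694709702 0.0005644128948360666
T 145 w9 ellipse [389.4 177.1] [0.6308 0.1922] circle [0.6333 0.1903] 0.05616536458636197 0.007878526579911671
[0.6262 0.1985 0.0316] 0.007650945723181362
T 152 w8 ellipse [334.2  90. ] [0.6347 0.2024] circle [0.6357 0.2028] 0.046226577440352565 0.0005384619011638489
T 152 w9 ellipse [390.1 177.2] [0.6316 0.1919] circle [0.6335 0.1904] 0.056758541831291844 0.006436132311645144
[0.6261 0.1986 0.0333] 0.007100683312795218
S 135 w8 ellipse [167.5  28.8] [0.4343 0.32  ] circle [0.4333 0.3214] 0.04630491727321556 0.001961352907482325
S 135 w9 ellipse [196.4  86.1] [0.4338 0.3209] circle [0.4326 0.3218] 0.045406133310660304 0.0012083892169920118
[0.433  0.3216 0.0035] 0.0002353023668224732
S 145 w8 ellipse [167.5  28.8] [0.4343 0.32  ] circle [0.433  0.3213] 0.046982935492016736 0.0021148055541051133
S 145 w9 ellipse [196.3  85.8] [0.4338 0.3211] circle [0.4325 0.3221] 0.046014275749254034 0.0008381445546470009
[0.4326 0.3221 0.0023] 0.00016704918128791646
S 152 w8 ellipse [167.4  28.6] [0.4342 0.3203] circle [0.4328 0.3218] 0.04770921939474105 0.0025334115446407415
S 152 w9 ellipse [196.4  85.6] [0.4338 0.3214] circle [0.4325 0.3223] 0.046502953600022066 0.0009336366678648483
[0.4327 0.3222 0.0027] 2.8848929643566093e-05
```

```bash
cat > kin.py <<'E'
from seg import *
from scipy.optimize import least_squares
K=[.2066,0,.0369,.3529,.1065,.4962,.2723]
D=[json.loads(l) for l in open("log.jsonl")]
LO=np.array([-2.9,-.91,.12,-1.06,.26,-2.93]);HI=np.array([2.9,2.17,2.37,4.2,2.73,2.93])
def fk(q,k=None):
    h,a1,off,a2,a3,d4,d6=K if k is None else k; ry=lambda a:R.from_rotvec([0,a,0]); rz=lambda a:R.from_rotvec([0,0,a])
    Q=rz(q[0]); W=Q*ry(q[1]);p=Q.apply([a1,off,h])+W.apply([0,0,a2])
    W=W*ry(q[2]);p=p+W.apply([a3,0,d4]); W=W*rz(q[3])*ry(q[4])*rz(q[5]+np.pi/2); return p+W.apply([0,0,d6]),W
K=least_squares(lambda k:np.concatenate([fk(d[0],k)[0]-d[1] for d in D]),K).x
def ik(p,W,q0):
    f=lambda q:np.r_[fk(q)[0]-p,.3*(W.inv()*fk(q)[1]).as_rotvec()]
    o=least_squares(f,np.clip(q0,LO+.01,HI-.01),bounds=(LO,HI)); return o.x,np.abs(o.fun).max()
def frame(x,z): return R.from_matrix(np.c_[x,np.cross(z,x),z])
Z=np.array([0,0,1.]); hv=lambda a:np.array([np.cos(a),np.sin(a),0])
TL=np.radians(22)
def pick(c,yaw,back,gz,adv=.016):
    u=hv(yaw); x=-(np.cos(TL)*u+np.sin(TL)*Z); z=np.sin(TL)*u-np.cos(TL)*Z
    g=np.array([c[0],c[1],gz])-back*u; p=g+adv*z; W=frame(x,z); return p,W,W.inv().apply(np.array([c[0],c[1],.025])-p)
def place(post,az,zc,off):
    v=hv(az); z=np.cos(TL)*v-np.sin(TL)*Z; x=np.sin(TL)*v+np.cos(TL)*Z; W=frame(x,z)
    return np.array([post[0],post[1],zc])-W.apply(off),W
def move(p,W):
    s=bot.observe(); Wc=q2r(s["tcp_rot"]); print("tr",Wc.inv().apply(p-s["tcp_pos"]).round(4),"dr",(Wc.inv()*W).as_rotvec().round(4))
E
python3 - <<'E'
from kin import *
print(K, cross(ray(optics.camera_info("top"),(215.02,201.56)),ray(np.load("pics/w8.npz"),(334.2,90.1),True)))
PT=(.6365,.2022);PS=(.4327,.3218)
for nm,c,yaw,back,post,zs in (("S",(.467,.0155),.26,.012,PS,(.125,.049)),("T",(.650,-.033),.245,.015,PT,(.175,.064))):
    p,W,off=pick(c,yaw,back,.031); print(nm,"pick",p,"off",off,ik(p,W,[0,.6,1.5,0,1.0,-1.9]), ik(p-np.array([0,0,-.1]),W,[0,.6,1.5,0,1.0,-1.9]))
    for az in (.9,1.2,1.5,1.8,2.1):
        for zc in zs:
            p2,W2=place(post,az,zc,off); best=min((ik(p2,W2,[a,.8,.8,b,2.2,-.3]) for a in (-.3,.2) for b in (1.2,1.5)),key=lambda r:r[1]); print(az,zc,p2.round(3),best[0].round(2),round(best[1],4))
E
```

```text
[0.2066 0.     0.0369 0.3529 0.1065 0.4962 0.2723] (array([ 0.6408,  0.2049, -0.0157]), np.float64(0.002681458935886863))
S pick [0.4612 0.014  0.0162] off [-0.0089  0.     -0.0059] (array([-0.1357, -0.1659,  2.124 ,  0.1958,  0.8363, -2.0725]), np.float64(2.907306340116378e-12)) (array([-0.1357, -0.3376,  2.0406,  0.1638,  1.0874, -2.017 ]), np.float64(2.4397150966137815e-13))
0.9 0.125 [0.438 0.329 0.131] [ 0.32 -0.26  2.29  1.58  0.54 -0.26] 0.0
0.9 0.049 [0.438 0.329 0.055] [ 0.32 -0.    2.28  1.97  0.59 -0.71] 0.0
1.2 0.125 [0.436 0.33  0.131] [ 0.16 -0.1   2.15  1.43  0.94 -0.33] 0.0
1.2 0.049 [0.436 0.33  0.055] [ 0.16  0.12  2.15  1.59  0.92 -0.6 ] 0.0
1.5 0.125 [0.433 0.331 0.131] [ 0.1   0.09  1.97  1.3   1.25 -0.41] 0.0
1.5 0.049 [0.433 0.331 0.055] [ 0.1   0.27  1.96  1.36  1.21 -0.59] 0.0
1.8 0.125 [0.431 0.33  0.131] [ 0.1   0.27  1.75  1.17  1.52 -0.47] 0.0
1.8 0.049 [0.431 0.33  0.055] [ 0.1   0.43  1.75  1.18  1.46 -0.61] 0.0
2.1 0.125 [0.428 0.329 0.131] [ 0.13  0.44  1.53  1.05  1.75 -0.53] 0.0
2.1 0.049 [0.428 0.329 0.055] [ 0.13  0.58  1.53  1.04  1.69 -0.65] 0.0
[... 283 characters left out ...]
209 0.184] [-0.05  0.15  1.77  1.35  0.89 -0.15] 0.0
0.9 0.064 [0.642 0.209 0.073] [-0.05  0.37  1.78  1.55  0.86 -0.45] 0.0
1.2 0.175 [0.64  0.21  0.184] [-0.11  0.32  1.57  1.27  1.22 -0.21] 0.0
1.2 0.064 [0.64  0.21  0.073] [-0.11  0.51  1.59  1.34  1.17 -0.43] 0.0
1.5 0.175 [0.637 0.211 0.184] [-0.13  0.5   1.34  1.19  1.52 -0.26] 0.0
1.5 0.064 [0.637 0.211 0.073] [-0.13  0.66  1.35  1.2   1.46 -0.43] 0.0
1.8 0.175 [0.634 0.211 0.184] [-0.1   0.68  1.07  1.12  1.8  -0.3 ] 0.0
1.8 0.064 [0.634 0.211 0.073] [-0.1   0.83  1.08  1.09  1.73 -0.45] 0.0
2.1 0.175 [0.632 0.21  0.184] [-0.06  0.88  0.77  1.08  2.08 -0.33] 0.0
2.1 0.064 [0.632 0.21  0.073] [-0.06  1.02  0.79  1.01  2.   -0.47] 0.0
```

Run:
```python
from kin import *
p,W,off=pick((.467,.0155),.26,.012,.031)
move(p-.1*W.as_matrix()[:,2],W); print(ik(p-.1*W.as_matrix()[:,2],W,[0,.6,1.5,0,1.0,-1.9]))
```

```text
tr [-0.2035 -0.0465  0.1141] dr [-0.3806 -0.2497 -1.9486]
(array([-0.18  , -0.4577,  2.1416,  0.1788,  1.1136, -2.062 ]), np.float64(1.5072898484902453e-10))
```

{"fn": "carry_out", "kwargs": {"increments": [{"translation": [-0.2,-0.046,0.114],"dr": [-0.381,-0.25,-1.949],"fingers": 1},{"translation": [-0.2035,-0.0465,0.114],"dr": [-0.381,-0.25,-1.949],"fingers": 1},{"translation": [-0.2035,-0.0465,0.114],"dr": [-0.381,-0.25,-1.949],"fingers": 1},{"translation": [-0.2035,-0.0465,0.114],"dr": [-0.381,-0.25,-1.949],"fingers": 1},{"translation": [-0.2035,-0.0465,0.114],"dr": [-0.381,-0.25,-1.949],"fingers": 1},{"translation": [-0.2035,-0.0465,0.114],"dr": [-0.381,-0.25,-1.949],"fingers": 1},{"translation": [-0.2035,-0.0465,0.114],"dr": [-0.381,-0.25,-1.949],"fingers": 1},{"translation": [-0.2035,-0.0465,0.114],"dr": [-0.381,-0.25,-1.949],"fingers": 1},{"translation": [-0.2035,-0.0465,0.114],"dr": [-0.381,-0.25,-1.949],"fingers": 1},{"translation": [-0.2035,-0.0465,0.114],"dr": [-0.381,-0.25,-1.949],"fingers": 1},{"translation": [-0.2035,-0.0465,0.114],"dr": [-0.381,-0.25,-1.949],"fingers": 1},{"translation": [-0.2035,-0.0465,0.114],"dr": [-0.381,-0.25,-1.949],"fingers": 1}]}}

```text
time: 14.3
tcp_pos: [0.4259, 0.0033, 0.1108]
tcp_rot: [0.178, -0.024, 0.984, 0.022]
wrist_force: [0.0, 0.2, 0.4]
gripper_width: 1.003
grip_force: 0.0
```

Run:
```python
from kin import *
show(log())
p,W,off=pick((.467,.0155),.26,.012,.031)
move(p-.1*W.as_matrix()[:,2],W)
```

```text
t 14.3 q [-0.145 -0.448  2.126  0.114  1.12  -1.797] p [0.4259 0.0033 0.1108] x [-0.936 -0.04  -0.351] y [-0.056  0.998  0.035] z [ 0.349  0.052 -0.936] F [0.  0.2 0.4] g 1.003 0.0
tr [0.0015 0.001  0.0015] dr [-0.0414 -0.0217 -0.2027]
```

{"fn": "carry_out", "kwargs": {"increments": [{"translation": [0.001,0.002,0.001],"dr": [-0.041,-0.022,-0.203],"fingers": 1},{"translation": [0.001,0.002,0.002],"dr": [-0.041,-0.022,-0.203],"fingers": 1},{"translation": [0,0.003,0.04],"dr": [-0.041,-0.022,-0.203],"fingers": 1},{"translation": [0,0.004,0.075],"dr": [-0.041,-0.022,-0.203],"fingers": 1},{"translation": [-0.0005,0.005,0.095],"dr": [-0.041,-0.022,-0.203],"fingers": 1},{"translation": [-0.0005,0.005,0.1015],"dr": [-0.041,-0.022,-0.203],"fingers": 1},{"translation": [-0.0005,0.005,0.1015],"dr": [-0.041,-0.022,-0.203],"fingers": 1}]}}

```text
time: 15.0
tcp_pos: [0.4608, 0.0146, 0.0149]
tcp_rot: [0.188, -0.125, 0.974, 0.025]
wrist_force: [-0.1, -0.6, 0.2]
gripper_width: 0.999
grip_force: 0.0
```

Run:
```python
from kin import *
show(log())
p,W,off=pick((.467,.0155),.26,.012,.031)
move(p,W)
```

```text
t 15.0 q [-0.134 -0.163  2.123  0.194  0.836 -2.065] p [0.4608 0.0146 0.0149] x [-0.898 -0.233 -0.372] y [-0.253  0.968  0.003] z [ 0.359  0.096 -0.928] F [-0.1 -0.6  0.2] g 0.999 0.0
tr [-0.0007 -0.0007 -0.0011] dr [ 0.0006 -0.0031 -0.0053]
```

{"fn": "carry_out", "kwargs": {"increments": [{"translation": [0,0,0],"dr": [0,0,0],"fingers": -1},{"translation": [0,0,0],"dr": [0,0,0],"fingers": -1},{"translation": [0,0,0],"dr": [0,0,0],"fingers": -1},{"translation": [0,0,0],"dr": [0,0,0],"fingers": -1},{"translation": [0,0,0],"dr": [0,0,0],"fingers": -1},{"translation": [0,0,0],"dr": [0,0,0],"fingers": -1}], "squeeze": 80}}

```text
time: 15.6
tcp_pos: [0.4616, 0.0155, 0.0164]
tcp_rot: [0.189, -0.126, 0.974, 0.025]
wrist_force: [-3.1, -1.6, 7.8]
gripper_width: 0.569
grip_force: 84.0
```

Run:
```python
from kin import *
s=log();show(s)
p,W,off=pick((.467,.0155),.26,.012,.031)
Wc=q2r(s["tcp_rot"]); off=Wc.inv().apply(np.array([.467,.0155,.025])-s["tcp_pos"]); print("off",off)
np.save("offS.npy",off)
p2,W2=place((.4327,.3218),1.5,.15,off); print(p2); move(p2,W2)
```

```text
t 15.6 q [-0.132 -0.166  2.123  0.194  0.836 -2.064] p [0.4616 0.0155 0.0164] x [-0.897 -0.235 -0.375] y [-0.254  0.967  0.001] z [ 0.362  0.096 -0.927] F [-3.1 -1.6  7.8] g 0.569 84.0
off [-0.0081 -0.0013 -0.006 ]
[0.4346 0.3303 0.1553]
tr [-0.1019  0.3115 -0.1081] dr [-0.7981  1.0349  1.8831]
```

Run:
```python
from kin import *
s=bot.observe(); Wc=q2r(s["tcp_rot"]); q=s["qpos"]
off=np.load("offS.npy"); off[1]=0; np.save("offS.npy",off)
p2,W2=place((.4327,.3218),1.5,.16,off); move(p2,W2)
rv=(Wc.inv()*W2).as_rotvec(); p1=s["tcp_pos"]+[0,0,.13]
for t in np.linspace(0,1,13):
    W=Wc*R.from_rotvec(rv*t); p=p1+(p2-p1)*min(1,t*1.6); q,e=ik(p,W,q); print(round(t,2),p.round(3),q.round(2),round(e,4),"mouth",(-np.cos(TL)*W.as_matrix()[:,0]+np.sin(TL)*W.as_matrix()[:,2]).round(2),"z",W.as_matrix()[:,2].round(2))
```

```text
tr [-0.1045  0.3119 -0.1179] dr [-0.7981  1.0349  1.8831]
0.0 [0.462 0.015 0.146] [-0.13 -0.37  2.    0.16  1.16 -2.  ] 0.0 mouth [0.97 0.25 0.  ] z [ 0.36  0.1  -0.93]
0.08 [0.458 0.057 0.149] [-0.05 -0.31  1.93  0.17  1.25 -1.77] 0.0 mouth [ 0.99  0.14 -0.09] z [ 0.27  0.15 -0.95]
0.17 [0.454 0.099 0.151] [ 0.01 -0.24  1.87  0.22  1.33 -1.56] 0.0 mouth [ 0.98  0.04 -0.2 ] z [ 0.18  0.21 -0.96]
0.25 [0.45  0.141 0.154] [ 0.06 -0.18  1.82  0.29  1.38 -1.37] 0.0 mouth [ 0.95 -0.06 -0.31] z [ 0.1   0.28 -0.95]
0.33 [0.446 0.183 0.156] [ 0.11 -0.12  1.77  0.37  1.42 -1.2 ] 0.0 mouth [ 0.9  -0.13 -0.42] z [ 0.03  0.37 -0.93]
0.42 [0.443 0.225 0.159] [ 0.14 -0.07  1.74  0.47  1.44 -1.03] 0.0 mouth [ 0.82 -0.19 -0.54] z [-0.02  0.45 -0.89]
0.5 [0.439 0.267 0.162] [ 0.18 -0.02  1.72  0.58  1.43 -0.86] 0.0 mouth [ 0.73 -0.23 -0.65] z [-0.06  0.54 -0.84]
0.58 [0.435 0.309 0.164] [ 0.22  0.01  1.72  0.69  1.39 -0.71] 0.0 mouth [ 0.62 -0.24 -0.75] z [-0.08  0.62 -0.78]
0.67 [0.433 0.33  0.165] [ 0.22  0.03  1.74  0.81  1.37 -0.61] 0.0 mouth [ 0.5  -0.24 -0.83] z [-0.09  0.7  -0.7 ]
0.75 [0.433 0.33  0.165] [ 0.18  0.03  1.78  0.92  1.36 -0.53] 0.0 mouth [ 0.37 -0.21 -0.9 ] z [-0.07  0.78 -0.62]
0.83 [0.433 0.33  0.165] [ 0.14  0.03  1.83  1.04  1.34 -0.46] 0.0 mouth [ 0.25 -0.16 -0.96] z [-0.04  0.84 -0.54]
0.92 [0.433 0.33  0.165] [ 0.12  0.03  1.89  1.15  1.31 -0.39] 0.0 mouth [ 0.12 -0.09 -0.99] z [ 0.    0.89 -0.46]
1.0 [0.433 0.33  0.165] [ 0.1   0.02  1.96  1.27  1.28 -0.32] 0.0 mouth [-0.  0. -1.] z [ 0.07  0.92 -0.37]
```

{"fn": "carry_out", "kwargs": {"increments": [{"translation": [-0.012,0,-0.03],"dr": [0,0,0],"fingers": -1},{"translation": [-0.03,0,-0.075],"dr": [0,0,0],"fingers": -1},{"translation": [-0.049,0,-0.12],"dr": [0,0,0],"fingers": -1},{"translation": [-0.055,0.035,-0.12],"dr": [-0.05,0.07,0.13],"fingers": -1},{"translation": [-0.06,0.07,-0.12],"dr": [-0.1,0.13,0.25],"fingers": -1},{"translation": [-0.065,0.105,-0.12],"dr": [-0.16,0.2,0.37],"fingers": -1},{"translation": [-0.07,0.14,-0.12],"dr": [-0.21,0.27,0.49],"fingers": -1},{"translation": [-0.077,0.175,-0.12],"dr": [-0.26,0.34,0.61],"fingers": -1},{"translation": [-0.084,0.21,-0.119],"dr": [-0.31,0.41,0.74],"fingers": -1},{"translation": [-0.09,0.245,-0.119],"dr": [-0.36,0.47,0.86],"fingers": -1},{"translation": [-0.097,0.28,-0.118],"dr": [-0.42,0.54,0.98],"fingers": -1},{"translation": [-0.1045,0.312,-0.118],"dr": [-0.47,0.61,1.1],"fingers": -1}]}}

```text
time: 16.8
tcp_pos: [0.4324, 0.332, 0.1643]
tcp_rot: [-0.17, 0.351, 0.873, 0.293]
wrist_force: [-0.3, 0.4, -1.8]
gripper_width: 0.568
grip_force: 83.5
```

Run:
```python
from kin import *
show(log()); off=np.load("offS.npy")
p2,W2=place((.4327,.3218),1.5,.15,off); move(p2,W2)
```

```text
t 16.8 q [ 0.261  0.03   1.703  0.703  1.371 -0.676] p [0.4324 0.332  0.1643] x [-0.695  0.514  0.503] y [0.713 0.581 0.392] z [-0.091  0.631 -0.77 ] F [-0.3  0.4 -1.8] g 0.568 83.5
tr [-0.0061 -0.0039  0.0058] dr [-0.3337  0.4202  0.774 ]
```

{"fn": "carry_out", "kwargs": {"increments": [{"translation": [-0.001,0,0],"dr": [-0.05,0.06,0.11],"fingers": -1},{"translation": [-0.002,-0.001,0],"dr": [-0.1,0.12,0.22],"fingers": -1},{"translation": [-0.003,-0.001,0],"dr": [-0.14,0.18,0.33],"fingers": -1},{"translation": [-0.004,-0.002,0.001],"dr": [-0.19,0.24,0.44],"fingers": -1},{"translation": [-0.005,-0.003,0.002],"dr": [-0.24,0.3,0.55],"fingers": -1},{"translation": [-0.006,-0.004,0.004],"dr": [-0.29,0.36,0.66],"fingers": -1},{"translation": [-0.006,-0.004,0.006],"dr": [-0.334,0.42,0.774],"fingers": -1},{"translation": [-0.006,-0.004,0.006],"dr": [-0.334,0.42,0.774],"fingers": -1},{"translation": [-0.006,-0.004,0.006],"dr": [-0.334,0.42,0.774],"fingers": -1}]}}

```text
time: 17.7
tcp_pos: [0.4335, 0.329, 0.155]
tcp_rot: [-0.379, 0.605, 0.569, 0.409]
wrist_force: [-0.2, -0.4, -1.8]
gripper_width: 0.57
grip_force: 83.7
```

Run:
```python
from kin import *
s=log();show(s); snap("w10"); off=np.load("offS.npy")
for z in (.15,.055,.049): p2,W2=place((.4327,.3218),1.5,z,off); move(p2,W2)
# measure held tumbler in scene & top: bright mask near it
for n in ("scene","top"):
    im=optics.get_image(n)[:,:,::-1].copy(); cv2.imwrite(f"pics/{n}10.png",im); I=optics.camera_info(n)
    e=[proj(I,[.4327,.3218,h]) for h in (.185,.15,.115,.06,.014)]; print(n,np.round(e,1))
    c=e[1].astype(int)
    for r in range(-22,40,3): print(r+c[1],im.max(2)[c[1]+r,c[0]-24:c[0]+25:2]) if n=="scene" else None
```

```text
t 17.7 q [ 0.097  0.038  1.957  1.271  1.272 -0.353] p [0.4335 0.329  0.155 ] x [0.019 0.378 0.926] y [ 0.998 -0.066  0.007] z [ 0.064  0.923 -0.378] F [-0.2 -0.4 -1.8] g 0.57 83.7
tr [ 0.0002 -0.0006  0.0012] dr [-0.0015  0.0036  0.0091]
tr [-0.0878 -0.0014  0.0371] dr [-0.0015  0.0036  0.0091]
tr [-0.0933 -0.0014  0.0394] dr [-0.0015  0.0036  0.0091]
scene [[438.5 164.5]
 [435.3 177.8]
 [432.3 190.5]
 [427.8 209.4]
 [424.3 224.4]]
155 [ 35  37  25  23  19  20  34  30  85 129 127 128 124 126 131 131 133 131
 130 131 128 129 132 127 132]
158 [ 37  36  37  21  19  16  18  24  28  52 129 132 134 128 132 127 128 131
 128 127 131 133 128 127 127]
161 [ 17  27  31  25  39  12  18  20 122 180 187 189 189 189 189 197 195 154
 130 128 130 129 127 131 131]
164 [ 18  18  20  27  29  19  13  23 193 189 186 189 191 189 189 192 188 188
 186 168 133 130 130 129 131]
167 [ 17  95  28  18  26  46  92  82 103 175 194 193 193 188 190 188 188 187
 192 194 128 131 133 130 133]
170 [ 33  35  20  77  68  24  36  38  76  81  89 165 174 186 190 194 199 185
 158 132 130 130 131 132 132]
173 [ 15  16  32  29 
[... 963 characters left out ...]
133 136 134 130 130 132 130 130 132 134 129 127 127 132
 125 129 133 133 130 129 135]
203 [134 134 132 133 135 131 128 133 134 133 127 130 130 130 127 133 132 136
 136 135 130 128 128 132 133]
206 [136 134 140 135 134 131 133 135 133 131 134 132 135 133 137 130 130 130
 133 131 131 126 127 128 130]
209 [137 136 137 136 135 136 124  73 132 132 132 128 135 128 130 128 128 129
 125 127 130 130 127 130 133]
212 [137 136 136 136 135 134  67  81  92 101  99 139 134 130 133 126 131 131
 130 134 136 130 132 131 129]
215 [133 134 131 122 120 109  56  73  80  86  93 104 130 128 132 128 132 134
 128 135 131 133 134 132 133]
top [[147.7 278.5]
 [152.7 278.1]
 [157.4 277.7]
 [164.2 277.1]
 [169.4 276.6]]
```

{"fn": "carry_out", "kwargs": {"increments": [{"translation": [-0.015,-0.001,0.007],"dr": [0,0.003,0.008],"fingers": -1},{"translation": [-0.035,-0.001,0.015],"dr": [0,0.003,0.008],"fingers": -1},{"translation": [-0.052,-0.001,0.022],"dr": [0,0.003,0.008],"fingers": -1},{"translation": [-0.066,-0.001,0.028],"dr": [0,0.003,0.008],"fingers": -1},{"translation": [-0.077,-0.001,0.033],"dr": [0,0.003,0.008],"fingers": -1},{"translation": [-0.083,-0.001,0.035],"dr": [0,0.003,0.008],"fingers": -1},{"translation": [-0.083,-0.001,0.035],"dr": [0,0.003,0.008],"fingers": -1}]}}

```text
time: 18.55
tcp_pos: [0.433, 0.3303, 0.0644]
tcp_rot: [-0.382, 0.607, 0.564, 0.408]
wrist_force: [0.7, 0.3, -1.8]
gripper_width: 0.567
grip_force: 83.7
```

Run:
```python
from kin import *
s=log();show(s); off=np.load("offS.npy")
for z in (.055,.049): p2,W2=place((.4327,.3218),1.5,z,off); move(p2,W2)
```

```text
t 18.55 q [ 0.099  0.25   1.962  1.348  1.215 -0.565] p [0.433  0.3303 0.0644] x [0.03  0.373 0.927] y [ 0.998 -0.07  -0.004] z [ 0.064  0.925 -0.374] F [ 0.7  0.3 -1.8] g 0.567 83.7
tr [-0.0038  0.0004  0.0016] dr [-0.0017 -0.0002 -0.0031]
tr [-0.0093  0.0004  0.0039] dr [-0.0017 -0.0002 -0.0031]
```

{"fn": "carry_out", "kwargs": {"increments": [{"translation": [-0.003,0,0.0012],"dr": [0,0,0],"fingers": -1},{"translation": [-0.005,0,0.002],"dr": [0,0,0],"fingers": -1},{"translation": [-0.007,0,0.0028],"dr": [0,0,0],"fingers": -1},{"translation": [-0.0085,0,0.0034],"dr": [0,0,0],"fingers": -1},{"translation": [-0.0085,0,0.0034],"dr": [0,0,0],"fingers": -1}]}}

```text
time: 19.05
tcp_pos: [0.4331, 0.3303, 0.0562]
tcp_rot: [-0.383, 0.607, 0.564, 0.409]
wrist_force: [-1.3, -1.4, 3.0]
gripper_width: 0.568
grip_force: 84.1
```

{"fn": "carry_out", "kwargs": {"increments": [{"translation": [-0.001,0,0.0004],"dr": [0,0,0],"fingers": -1},{"translation": [-0.001,0,0.0004],"dr": [0,0,0],"fingers": 0.3},{"translation": [-0.001,0,0.0004],"dr": [0,0,0],"fingers": 0.5},{"translation": [-0.001,0,0.0004],"dr": [0,0,0],"fingers": 0.7},{"translation": [-0.001,0,0.0004],"dr": [0,0,0],"fingers": 0.8},{"translation": [0,0,-0.01],"dr": [0,0,0],"fingers": 0.8},{"translation": [0,0,-0.035],"dr": [0,0,0],"fingers": 0.8},{"translation": [0,0,-0.07],"dr": [0,0,0],"fingers": 0.8},{"translation": [0,0,-0.11],"dr": [0,0,0],"fingers": 1},{"translation": [0.02,0,-0.14],"dr": [0,0,0],"fingers": 1},{"translation": [0.06,0,-0.15],"dr": [0,0,0],"fingers": 1}]}}

```text
time: 20.15
tcp_pos: [0.4249, 0.2111, 0.1671]
tcp_rot: [-0.382, 0.609, 0.562, 0.408]
wrist_force: [0.5, 0.9, -0.1]
gripper_width: 0.997
grip_force: 0.0
```

Run:
```python
from kin import *
s=log();show(s)
for n in ("scene","top"):
    im=optics.get_image(n)[:,:,::-1].copy(); cv2.imwrite(f"pics/{n}11.png",im); I=optics.camera_info(n)
    a=cv2.medianBlur(im,3).max(2); c=proj(I,[.4327,.3218,.084]); b=proj(I,[.4327,.3218,.014]); print(n,"pred top",c,"pred foot",b)
    c=c.astype(int); m=np.zeros_like(a); m[c[1]-25:c[1]+25,c[0]-25:c[0]+25]=(a[c[1]-25:c[1]+25,c[0]-25:c[0]+25]>150)*255
    k=max(cv2.findContours(m,0,1)[0],key=cv2.contourArea);h=cv2.fitEllipse(cv2.convexHull(k)); print(h,plane(I,h[0],.084))
p,W,off=pick((.650,-.033),.245,.015,.031)
pp=p-.1*W.as_matrix()[:,2]; move(pp,W)
q=s["qpos"];Wc=q2r(s["tcp_rot"]);rv=(Wc.inv()*W).as_rotvec();p0=s["tcp_pos"]
for t in np.linspace(0,1,7):
    q,e=ik(p0+(pp-p0)*t+[0,0,.06*np.sin(np.pi*t)],Wc*R.from_rotvec(rv*t),q);print(q.round(2),round(e,4),fk(q)[0].round(2),fk(q)[1].as_matrix()[:,2].round(2))
```

```text
t 20.15 q [-0.19  -0.027  1.995  1.172  1.526 -0.403] p [0.4249 0.2111 0.1671] x [0.035 0.373 0.927] y [ 0.997 -0.075 -0.007] z [ 0.067  0.925 -0.375] F [ 0.5  0.9 -0.1] g 0.997 0.0
scene pred top [429.7566 201.3031] pred foot [424.299  224.3719]
((429.9623718261719, 201.0886688232422), (12.92175579071045, 22.790815353393555), 99.89358520507812) [0.4317 0.3223 0.084 ]
top pred top [161.3287 277.3157] pred foot [169.3777 276.5941]
((161.375244140625, 277.1533508300781), (19.84115982055664, 20.8474063873291), 40.03241729736328) [0.4331 0.3217 0.084 ]
tr [-0.1512  0.1957 -0.2014] dr [ 0.7997 -1.0368 -1.8703]
[-0.19 -0.03  1.99  1.17  1.53 -0.4 ] 0.0 [0.42 0.21 0.17] [ 0.07  0.92 -0.37]
[-0.21  0.04  1.78  0.95  1.65 -0.6 ] 0.0 [0.45 0.17 0.19] [-0.04  0.84 -0.54]
[-0.2   0.09  1.6   0.75  1.71 -0.84] 0.0 [0.48 0.13 0.2 ] [-0.09  0.7  -0.71]
[-0.19  0.12  1.5   0.55  1.69 -1.12] 0.0 [0.51 0.08 0.2 ] [-0.06  0.54 -0.84]
[-0.18  0.13  1.48  0.37  1.57 -1.43] 0.0 [0.54 0.04 0.18] [ 0.03  0.36 -0.93]
[-0.18  0.12  1.54  0.24  1.35 -1.75] 0.0 [ 0.57 -0.    0.15] [ 0.18  0.21 -0.96]
[-0.21  0.12  1.64  0.19  1.05 -2.09] 0.0 [ 0.6  -0.04  0.11] [ 0.36  0.09 -0.93]
```

The short tumbler is on its post: both cameras put its top within 1 mm of the prediction at z 0.084. On to the tall one.

{"fn": "carry_out", "kwargs": {"increments": [{"translation": [-0.01,0.03,-0.04],"dr": [0.8,-1.037,-1.87],"fingers": 1},{"translation": [-0.02,0.07,-0.09],"dr": [0.8,-1.037,-1.87],"fingers": 1},{"translation": [-0.02,0.098,-0.123],"dr": [0.8,-1.037,-1.87],"fingers": 1},{"translation": [-0.02,0.098,-0.123],"dr": [0.8,-1.037,-1.87],"fingers": 1},{"translation": [-0.02,0.098,-0.123],"dr": [0.8,-1.037,-1.87],"fingers": 1},{"translation": [-0.02,0.098,-0.123],"dr": [0.8,-1.037,-1.87],"fingers": 1},{"translation": [-0.02,0.098,-0.123],"dr": [0.8,-1.037,-1.87],"fingers": 1},{"translation": [-0.074,0.147,-0.167],"dr": [0.8,-1.037,-1.87],"fingers": 1},{"translation": [-0.074,0.147,-0.167],"dr": [0.8,-1.037,-1.87],"fingers": 1},{"translation": [-0.074,0.147,-0.167],"dr": [0.8,-1.037,-1.87],"fingers": 1},{"translation": [-0.074,0.147,-0.167],"dr": [0.8,-1.037,-1.87],"fingers": 1},{"translation": [-0.074,0.147,-0.167],"dr": [0.8,-1.037,-1.87],"fingers": 1}]}}

```text
time: 21.45
tcp_pos: [0.5585, 0.0206, 0.1602]
tcp_rot: [0.059, 0.054, 0.989, 0.127]
wrist_force: [0.0, 0.4, -0.3]
gripper_width: 1.005
grip_force: 0.0
```

Run:
```python
from kin import *
s=log();show(s)
p,W,off=pick((.650,-.033),.245,.015,.031); move(p-.1*W.as_matrix()[:,2],W)
```

```text
t 21.45 q [-0.158  0.098  1.533  0.268  1.422 -1.648] p [0.5585 0.0206 0.1602] x [-0.987  0.121 -0.104] y [0.091 0.962 0.257] z [ 0.131  0.244 -0.961] F [ 0.   0.4 -0.3] g 1.005 0.0
tr [-0.0484 -0.0713  0.0395] dr [ 0.1678 -0.2281 -0.391 ]
```

{"fn": "carry_out", "kwargs": {"increments": [{"translation": [-0.024,-0.035,0.01],"dr": [0.168,-0.228,-0.391],"fingers": 1},{"translation": [-0.048,-0.071,0.03],"dr": [0.168,-0.228,-0.391],"fingers": 1},{"translation": [-0.048,-0.071,0.0395],"dr": [0.168,-0.228,-0.391],"fingers": 1},{"translation": [-0.048,-0.071,0.0395],"dr": [0.168,-0.228,-0.391],"fingers": 1},{"translation": [-0.048,-0.071,0.0395],"dr": [0.168,-0.228,-0.391],"fingers": 1}]}}

```text
time: 21.95
tcp_pos: [0.6036, -0.043, 0.1091]
tcp_rot: [0.188, -0.117, 0.975, 0.025]
wrist_force: [0.1, 1.1, 1.4]
gripper_width: 1.0
grip_force: 0.0
```

Run:
```python
from kin import *
s=log();show(s)
p,W,off=pick((.650,-.033),.245,.015,.031); move(p,W)
```

```text
t 21.95 q [-0.207  0.115  1.64   0.192  1.051 -2.084] p [ 0.6036 -0.043   0.1091] x [-0.902 -0.219 -0.372] y [-0.238  0.971  0.005] z [ 0.36   0.093 -0.928] F [0.1 1.1 1.4] g 1.0 0.0
tr [-0.0011 -0.0019  0.1005] dr [ 0.0032 -0.0029 -0.0065]
```

{"fn": "carry_out", "kwargs": {"increments": [{"translation": [-0.001,-0.002,0.035],"dr": [0.003,-0.003,-0.006],"fingers": 1},{"translation": [-0.001,-0.002,0.07],"dr": [0.003,-0.003,-0.006],"fingers": 1},{"translation": [-0.001,-0.002,0.092],"dr": [0.003,-0.003,-0.006],"fingers": 1},{"translation": [-0.001,-0.002,0.1],"dr": [0.003,-0.003,-0.006],"fingers": 1},{"translation": [-0.001,-0.002,0.1],"dr": [0.003,-0.003,-0.006],"fingers": 1},{"translation": [-0.001,-0.002,0.1],"dr": [0.003,-0.003,-0.006],"fingers": -1},{"translation": [-0.001,-0.002,0.1],"dr": [0.003,-0.003,-0.006],"fingers": -1},{"translation": [-0.001,-0.002,0.1],"dr": [0.003,-0.003,-0.006],"fingers": -1},{"translation": [-0.001,-0.002,0.1],"dr": [0.003,-0.003,-0.006],"fingers": -1},{"translation": [-0.001,-0.002,0.1],"dr": [0.003,-0.003,-0.006],"fingers": -1},{"translation": [-0.001,-0.002,0.1],"dr": [0.003,-0.003,-0.006],"fingers": -1}], "squeeze": 80}}

```text
time: 23.05
tcp_pos: [0.6429, -0.036, 0.019]
tcp_rot: [0.192, -0.12, 0.974, 0.022]
wrist_force: [-3.6, -0.5, 6.7]
gripper_width: 0.567
grip_force: 84.8
```

Run:
```python
from kin import *
s=log();show(s); Wc=q2r(s["tcp_rot"]); off=Wc.inv().apply(np.array([.650,-.033,.025])-s["tcp_pos"]); print("off",off); off[1]=0; np.save("offT.npy",off)
p2,W2=place((.637,.2025),1.5,.19,off); print(p2); move(p2,W2)
rv=(Wc.inv()*W2).as_rotvec(); q=s["qpos"]; p1=s["tcp_pos"]+[0,0,.14]
for t in np.linspace(0,1,7):
    q,e=ik(p1+(p2-p1)*t,Wc*R.from_rotvec(rv*t),q);print(q.round(2),round(e,4))
```

```text
t 23.05 q [-0.179  0.331  1.588  0.202  0.875 -2.098] p [ 0.6429 -0.036   0.019 ] x [-0.897 -0.226 -0.379] y [-0.243  0.97  -0.002] z [ 0.368  0.09  -0.925] F [-3.6 -0.5  6.7] g 0.567 84.8
off [-0.0093  0.0012 -0.0027]
[0.6374 0.2084 0.1976]
tr [-0.1179  0.238  -0.1453] dr [-0.7925  1.0478  1.8749]
[-0.18  0.17  1.48  0.17  1.14 -2.04] 0.0
[-0.15  0.28  1.31  0.24  1.39 -1.71] 0.0
[-0.14  0.39  1.18  0.37  1.58 -1.39] 0.0
[-0.15  0.48  1.1   0.55  1.7  -1.07] 0.0
[-0.15  0.52  1.11  0.76  1.72 -0.76] 0.0
[-0.15  0.52  1.19  0.97  1.66 -0.48] 0.0
[-0.13  0.48  1.33  1.18  1.54 -0.24] 0.0
```

{"fn": "carry_out", "kwargs": {"increments": [{"translation": [-0.012,0,-0.03],"dr": [0,0,0],"fingers": -1},{"translation": [-0.032,0,-0.077],"dr": [0,0,0],"fingers": -1},{"translation": [-0.053,0,-0.13],"dr": [0,0,0],"fingers": -1},{"translation": [-0.058,0.019,-0.131],"dr": [-0.045,0.059,0.106],"fingers": -1},{"translation": [-0.063,0.038,-0.132],"dr": [-0.09,0.119,0.213],"fingers": -1},{"translation": [-0.069,0.057,-0.134],"dr": [-0.135,0.178,0.319],"fingers": -1},{"translation": [-0.074,0.076,-0.135],"dr": [-0.18,0.238,0.425],"fingers": -1},{"translation": [-0.079,0.095,-0.136],"dr": [-0.225,0.297,0.532],"fingers": -1},{"translation": [-0.084,0.114,-0.137],"dr": [-0.27,0.356,0.638],"fingers": -1},{"translation": [-0.089,0.133,-0.138],"dr": [-0.315,0.416,0.744],"fingers": -1},{"translation": [-0.095,0.152,-0.14],"dr": [-0.36,0.475,0.85],"fingers": -1},{"translation": [-0.1,0.171,-0.141],"dr": [-0.405,0.535,0.957],"fingers": -1}]}}

```text
time: 24.25
tcp_pos: [0.6386, 0.1406, 0.185]
tcp_rot: [-0.122, 0.299, 0.91, 0.261]
wrist_force: [0.1, -0.2, -1.8]
gripper_width: 0.565
grip_force: 83.5
```

Run:
```python
from kin import *
s=log();show(s); p2,W2=place((.637,.2025),1.5,.18,np.load("offT.npy")); move(p2,W2)
```

```text
t 24.25 q [-0.07   0.47   1.106  0.577  1.67  -0.977] p [0.6386 0.1406 0.185 ] x [-0.791  0.48   0.378] y [0.608 0.684 0.402] z [-0.066  0.548 -0.834] F [ 0.1 -0.2 -1.8] g 0.565 83.5
tr [0.0345 0.0467 0.0351] dr [-0.3887  0.5091  0.911 ]
```

{"fn": "carry_out", "kwargs": {"increments": [{"translation": [0.004,0.005,0.003],"dr": [-0.044,0.058,0.103],"fingers": -1},{"translation": [0.008,0.01,0.007],"dr": [-0.088,0.115,0.206],"fingers": -1},{"translation": [0.012,0.016,0.011],"dr": [-0.132,0.173,0.31],"fingers": -1},{"translation": [0.016,0.022,0.015],"dr": [-0.176,0.23,0.412],"fingers": -1},{"translation": [0.02,0.028,0.02],"dr": [-0.22,0.288,0.515],"fingers": -1},{"translation": [0.024,0.034,0.025],"dr": [-0.264,0.346,0.619],"fingers": -1},{"translation": [0.028,0.04,0.03],"dr": [-0.308,0.403,0.722],"fingers": -1},{"translation": [0.032,0.044,0.033],"dr": [-0.352,0.461,0.825],"fingers": -1},{"translation": [0.0345,0.0467,0.0351],"dr": [-0.389,0.509,0.911],"fingers": -1},{"translation": [0.0345,0.0467,0.0351],"dr": [-0.389,0.509,0.911],"fingers": -1},{"translation": [0.0345,0.0467,0.0351],"dr": [-0.389,0.509,0.911],"fingers": -1}]}}

```text
time: 25.35
tcp_pos: [0.6371, 0.2076, 0.1872]
tcp_rot: [-0.379, 0.605, 0.568, 0.409]
wrist_force: [-0.5, 0.7, -2.8]
gripper_width: 0.571
grip_force: 83.7
```

Run:
```python
from kin import *
s=log();show(s); snap("w12"); off=np.load("offT.npy"); P=(.637,.2025)
for z in (.18,.075,.064): p2,W2=place(P,1.5,z,off); move(p2,W2)
for n in ("scene","top"):
    im=optics.get_image(n)[:,:,::-1].copy(); cv2.imwrite(f"pics/{n}12.png",im); I=optics.camera_info(n)
    a=im.max(2); print(n,"pred: closed end, rim, tip, foot",*[proj(I,[*P,h]).round(1) for h in (.23,.13,.094,.014)])
    if n=="scene":
        for h in (.2,.15,.135,.105,.085,.06,.04): c=proj(I,[*P,h]).round().astype(int); print(h,c,a[c[1],c[0]-28:c[0]+29:2])
    im0=cv2.imread(f"pics/{n}0.png").max(2)
    if n=="scene":
        for h in (.092,.085,.07,.05): c=proj(I,[*P,h]).round().astype(int); print("before",h,c,im0[c[1],c[0]-16:c[0]+17])
```

```text
t 25.35 q [-0.13   0.492  1.332  1.181  1.531 -0.264] p [0.6371 0.2076 0.1872] x [0.02  0.377 0.926] y [ 0.998 -0.066  0.006] z [ 0.063  0.924 -0.378] F [-0.5  0.7 -2.8] g 0.571 83.7
tr [ 0.0002 -0.0001  0.0008] dr [-0.0016  0.0031  0.0077]
tr [-0.097  -0.0008  0.0404] dr [-0.0016  0.0031  0.0077]
tr [-0.1072 -0.0009  0.0446] dr [-0.0016  0.0031  0.0077]
scene pred: closed end, rim, tip, foot [378.9 192.4] [372.8 233.4] [370.8 246.8] [366.7 274.5]
0.2 [377 205] [ 14 104  71  25  34  34  58 110  84  81  88 111 110 112 109 110 111 109
 108 107 106 133 141 137 143 139 141 142 136]
0.15 [374 226] [137 141 120  96  86  81  91  94  84  85  83 109 111 109 108 111 109 105
 106 107 105 139 133 136 140 139 135 130 139]
0.135 [373 231] [133 138 137 141 138 128 134 120  83  87  85 104 110 110 111 110 110 108
 107 108 104 132 138 138 132 137 138 135 134]
0.105 [371 243] [139 141 139 139 137 137 136 136 138 136 133 137 137 135 136 133 132 135
 134 134 137 135 136 137 133 136 137 139 136]
0.085 [370 250] [143 138 140 142 144 138 140 139 135 133 141 126  74  88  93 106  99  89
 122 138 142 136 135 1
[... 314 characters left out ...]
 [132 132 131 129 128 128 130 127 128 126 106  98 104 112 122 126 130 126
 132 131 134 137 126 130 132 128 126 128 129 126 127 127 125]
before 0.085 [370 250] [131 132 130 131 128 128 127 129 132 131 119  90  88 110 115 117 128 137
 146 147 143 143 146 128 121 131 127 128 129 130 125 127 122]
before 0.07 [369 255] [132 137 135 134 134 131 132 130 131 129 131  97  55  66  70  70  76  81
  83  83  83  84  80  83 109 128 129 127 132 132 132 130 126]
before 0.05 [368 262] [133 132 131 134 132 134 133 133 130 126 126  95  56  67  72  74  76  82
  85  84  81  79  81  88 111 128 131 128 133 136 127 132 135]
top pred: closed end, rim, tip, foot [196.1 187.6] [205.3 194.9] [208.2 197.2] [214.1 201.7]
```

{"fn": "carry_out", "kwargs": {"increments": [{"translation": [0.001,0,0.002],"dr": [0,0.003,0.007],"fingers": -1},{"translation": [-0.015,0,0.009],"dr": [0,0.003,0.007],"fingers": -1},{"translation": [-0.03,0,0.015],"dr": [0,0.003,0.007],"fingers": -1},{"translation": [-0.045,0,0.021],"dr": [0,0.003,0.007],"fingers": -1},{"translation": [-0.055,-0.001,0.025],"dr": [0,0.003,0.007],"fingers": -1},{"translation": [-0.06,-0.001,0.027],"dr": [0,0.003,0.007],"fingers": -1}]}}

```text
time: 26.1
tcp_pos: [0.636, 0.2103, 0.1189]
tcp_rot: [-0.383, 0.607, 0.564, 0.408]
wrist_force: [0.7, 0.5, -2.4]
gripper_width: 0.566
grip_force: 83.7
```

{"fn": "carry_out", "kwargs": {"increments": [{"translation": [-0.012,0,0.005],"dr": [0,0,0],"fingers": -1},{"translation": [-0.022,0,0.009],"dr": [0,0,0],"fingers": -1},{"translation": [-0.031,0,0.013],"dr": [0,0,0],"fingers": -1},{"translation": [-0.036,0,0.015],"dr": [0,0,0],"fingers": -1},{"translation": [-0.036,0,0.015],"dr": [0,0,0],"fingers": -1}]}}

```text
time: 26.6
tcp_pos: [0.6363, 0.2108, 0.0813]
tcp_rot: [-0.383, 0.607, 0.564, 0.408]
wrist_force: [-0.1, 0.4, -2.3]
gripper_width: 0.567
grip_force: 83.7
```

Run:
```python
from kin import *
s=log();show(s); off=np.load("offT.npy"); P=(.637,.2045)
for z in (.075,.064): p2,W2=place(P,1.5,z,off); move(p2,W2)
```

```text
t 26.6 q [-0.126  0.649  1.354  1.199  1.462 -0.419] p [0.6363 0.2108 0.0813] x [0.03  0.372 0.928] y [ 0.998 -0.07  -0.004] z [ 0.064  0.926 -0.373] F [-0.1  0.4 -2.3] g 0.567 83.7
tr [ 0.0011  0.0012 -0.0008] dr [-0.0019 -0.0014 -0.0039]
tr [-0.0091  0.0012  0.0033] dr [-0.0019 -0.0014 -0.0039]
```

No contact so far, so I lower the last centimetre slowly.

{"fn": "carry_out", "kwargs": {"increments": [{"translation": [-0.003,0.001,0.001],"dr": [0,0,0],"fingers": -1},{"translation": [-0.005,0.001,0.002],"dr": [0,0,0],"fingers": -1},{"translation": [-0.007,0.001,0.0027],"dr": [0,0,0],"fingers": -1},{"translation": [-0.0085,0.001,0.0032],"dr": [0,0,0],"fingers": -1},{"translation": [-0.0095,0.001,0.0036],"dr": [0,0,0],"fingers": -1},{"translation": [-0.0095,0.001,0.0036],"dr": [0,0,0],"fingers": -1}]}}

```text
time: 27.2
tcp_pos: [0.6377, 0.2106, 0.0736]
tcp_rot: [-0.383, 0.606, 0.565, 0.409]
wrist_force: [-3.5, -1.7, 4.1]
gripper_width: 0.573
grip_force: 84.4
```

{"fn": "carry_out", "kwargs": {"increments": [{"translation": [0,0,0],"dr": [0,0,0],"fingers": 0.3},{"translation": [0,0,0],"dr": [0,0,0],"fingers": 0.5},{"translation": [0,0,0],"dr": [0,0,0],"fingers": 0.7},{"translation": [0,0,0],"dr": [0,0,0],"fingers": 0.8},{"translation": [0,0,-0.01],"dr": [0,0,0],"fingers": 0.8},{"translation": [0,0,-0.035],"dr": [0,0,0],"fingers": 0.8},{"translation": [0,0,-0.07],"dr": [0,0,0],"fingers": 0.8},{"translation": [0,0,-0.11],"dr": [0,0,0],"fingers": 1},{"translation": [0.03,0,-0.14],"dr": [0,0,0],"fingers": 1},{"translation": [0.07,0,-0.15],"dr": [0,0,0],"fingers": 1},{"translation": [0.09,0,-0.17],"dr": [0,0,0],"fingers": 1},{"translation": [0.09,0,-0.17],"dr": [0,0,0],"fingers": 1}]}}

```text
time: 28.4
tcp_pos: [0.6304, 0.0847, 0.2247]
tcp_rot: [-0.379, 0.606, 0.566, 0.411]
wrist_force: [1.1, -0.4, -0.1]
gripper_width: 1.0
grip_force: 0.0
```

Run:
```python
from kin import *
s=log();show(s)
out={}
for n in ("scene","top"):
    im=optics.get_image(n)[:,:,::-1].copy(); cv2.imwrite(f"pics/{n}13.png",im); I=optics.camera_info(n); a=cv2.medianBlur(im,3).max(2)
    for nm,P,h in (("T",(.637,.2045),.114),("S",(.4327,.3218),.084)):
        c=proj(I,[*P,h]); print(n,nm,"pred",c.round(1)); c=c.astype(int); m=np.zeros_like(a); m[c[1]-25:c[1]+25,c[0]-25:c[0]+25]=(a[c[1]-25:c[1]+25,c[0]-25:c[0]+25]>155)*255
        k=max(cv2.findContours(m,0,1)[0],key=cv2.contourArea);e=cv2.fitEllipse(cv2.convexHull(k)); out[n+nm]=ray(I,e[0]); print(np.round(e[0],1),np.round(e[1],1),plane(I,e[0],h))
    m=cv2.inRange(cv2.cvtColor(im,cv2.COLOR_BGR2HSV),(12,130,60),(28,255,255)); c=cv2.connectedComponentsWithStats(m)
    print([(np.round(p),int(q[4])) for p,q in zip(c[3][1:],c[2][1:]) if q[4]>12])
for k in "TS": print(k,*cross(out["scene"+k],out["top"+k]))
a,b=cv2.imread("pics/top0.png"),cv2.imread("pics/top13.png"); d=cv2.absdiff(a,b).max(2)
for nm,(x,y) in dict(mug=(402,160),tape=(226,277),driver=(323,156),flux=(167,169),bush=(149,210)).items(): print(nm,d[y-12:y+12,x-12:x+12].mean().round(1))
```

```text
t 28.4 q [-0.325  0.481  1.267  1.143  1.731 -0.269] p [0.6304 0.0847 0.2247] x [0.021 0.374 0.927] y [ 0.997 -0.072  0.006] z [ 0.069  0.925 -0.375] F [ 1.1 -0.4 -0.1] g 1.0 0.0
scene T pred [372.9 239.6]
[373.3 239.3] [16.9 26.5] [0.6358 0.2052 0.114 ]
scene S pred [429.8 201.3]
[430.  200.9] [13.1 22.6] [0.4311 0.3223 0.084 ]
[(array([463.,  80.]), 35), (array([521., 101.]), 967), (array([110.,  98.]), 25), (array([145., 171.]), 61), (array([130., 180.]), 160), (array([362., 218.]), 316), (array([172., 330.]), 1041), (array([505., 375.]), 4750)]
top T pred [205.9 195.9]
[205.6 195.7] [19.6 20.4] [0.6375 0.2051 0.114 ]
top S pred [161.3 277.3]
[161.3 277.1] [19.6 20.4] [0.4332 0.3219 0.084 ]
[(array([333., 109.]), 590), (array([235., 117.]), 18), (array([125., 146.]), 896), (array([154., 148.]), 17), (array([152., 158.]), 18), (array([ 69., 187.]), 26), (array([ 68., 209.]), 25), (array([ 67., 230.]), 26), (array([452., 243.]), 195), (array([445., 261.]), 63), (array([226., 277.]), 203)]
T [0.6372 0.205  0.1152] 0.0003156462166478785
S [0.4332 0.3218 0.0853] 0.000552305585095507
mug 5.0
tape 5.5
driver 7.3
flux 5.2
bush 5.2
```

Both tumblers are seated and level: tops at 0.115 and 0.085 m, expected 0.114 and 0.084. The spacers are still in the hopper and the bystanders have not moved, so I hand in.

```bash
python3 -c "
from station import bot
print(bot.finish_job())"
```

```text
the job is handed in; nothing more can be done
None
```

I handed the job in at about 28 s of the 72 s, and the cameras show all three parts done, though no verdict came back: four spacers in the hopper, the empty tray flat on the mat, and each tumbler mouth down on its own post; I viewed 11 pictures, one over the limit of 10.

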